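# Load three terminal blocks in order into a gravity feeder and latch its guard

## Robot

A 6-joint arm with a two-finger parallel gripper is mounted at the origin on a cart in front of the work surface, level with it; the furniture and walls round the work are solid. World frame = base frame: x ahead of the robot, y to its left, z up, the work surface at z = 0. Lengths are in m, angles in degrees, forces in N, time in s.
With the tool pointing down it reaches from about 0.4 to 0.825 m from the base axis. Payload 7 kg.
Tool frame: the origin (TCP) lies midway between the tips of the shut fingers; the grasp point (between the pads) lies 19 mm behind it; z points along the fingers, y is the direction in which the jaws open and shut (so a half turn about z gives the same grasp; the last joint's range is limited). The gripper opens to 88 mm and grips with 3 to 60 N. Pads are 19 mm wide; open, the fingers measure 130 mm over their backs; the gripper's body (78 mm by 193 mm) begins 47 mm behind the grasp point.
Start: joints at [-57.634, 20.546, 0.682, 0, -70.136, -16.507], TCP at [0.184, -0.649, 0.227] pointing down, gripper open.
Joint ranges: [-176.03, 176.03], [-82.01, 121.73], [-58.28, 71.71], [-173.87, 95.51], [-174.79, -0.11], [-173.66, 173.66]. Speed limits (degrees/s): [136.94, 136.94, 172.46, 180, 180, 180].

## Interface

Orientations are given as [roll, pitch, yaw] about the fixed x, y, z axes, in that order (R = Rz(yaw) Ry(pitch) Rx(roll)).
In Python, from plant import ctrl, snapshot gives the robot as it stands.
- The arm moves only by the shell command python3 -m pendant 'ROWS'. ROWS is JSON, a list of rows, each a list of 7 numbers: the shift along the tool's x, y, z in m, then the turn, a rotation vector about the tool's x, y, z in rad, then the opening, from -1 (shut) to 1 (fully open), so that 0 is half open. In form: [[x, y, z, ax, ay, az, jaw], ...]. A call has 1 to 12 rows; each row is the pose to reach, as a shift and turn from the pose commanded when the call began, along the tool's axes at that moment; what a row does not reach only later rows make up. A row lasts 1/8 s, in which the tool goes at most 62.5 mm and 10.7 degrees, less where a joint would pass 70% of its speed; a pose out of reach is approached as far as the arm can. A call with a gripper value outside its range is refused whole. The fingers move at their own pace and stop on an object; the grip force is fixed at half the most. Time passes only in rows, so rows that repeat a pose let the fingers close. It gives the time, the measured TCP pose, the force and the opening at its end, in the units of the state.
- ctrl.get_obs(): the state, without advancing time (a new reading comes with each control period).
- snapshot(name): name is "scene" or "top" or "wrist"; returns a dict with "image" (480x640x3 uint8, blue, green, red), "mtx" (3x3 intrinsics, pixels), "k1" (the pictures are not rectified: a ray, as slopes to the right and down, at radius r is drawn at 1 + k1 r^2 times it, then the intrinsics apply), "eye" and "attitude" of the camera in the world; the wrist camera has in their place "tool_from_camera" (4x4, takes a point from camera to tool coordinates, whose origin is the TCP and whose axes are the flange's). Camera axes: x right, y up, looking along -z (the intrinsics and any distortion apply to the point x, -y, -z); pixel columns grow to the right and rows downward; lengths in m; the calibration is good to about 2 mm. A picture is of the moment at which its call begins: read the wrist's pose just before it. There is no depth.
- ctrl.close_job(): hands the job in, once; it reports no verdict.
The state is a dict: "clock": time; "joint_pos": joint angles; "qvel": joint speeds; "tau": joint torques, N m; "tool_pos": TCP position; "orientation": TCP orientation; "force": force on the tool from outside, world axes, zero at the start; "moment": the same for the moment, N m; "opening": finger opening in m.
Only numpy, scipy, OpenCV 4.12 (cv2) and the standard library are available. Lean on these libraries where they do the work, as an engineer would, in place of code of your own. Each camera call takes 0.05 s, during which the arm holds its last target.

## Task

Load the sloping gravity feeder with the three loose terminal blocks, screws up and end to end, one at a time through the open loading gap, so that they come out at the bottom in the order orange, white, black. Then push the clear sliding guard up over the loading gap until its latch clicks and holds it shut. Leave the green terminal block and everything else on the bench where it is.

Things in the scene. Friction and masses are not known exactly. Their poses are not given: they have to be found in the camera images.
- block_orange: orange five-way terminal block lying on the mat, box 16 (x) x 52 (y) x 18 mm (z) with steel screw heads on top and wire windows in one long side, 30 g; origin under its centre, x across its width, y along its length, z up through the screws. It must come out of the feeder first.
- block_white: white five-way terminal block lying on the mat, box 16 (x) x 52 (y) x 18 mm (z) with steel screw heads on top and wire windows in one long side, 30 g; origin under its centre, x across its width, y along its length, z up through the screws. It comes out second.
- block_black: black five-way terminal block lying on the mat, box 16 (x) x 52 (y) x 18 mm (z) with steel screw heads on top and wire windows in one long side, 30 g; origin under its centre, x across its width, y along its length, z up through the screws. It comes out third.
- chute: track of the gravity feeder, sloping down towards the robot at 35 degrees, bolted down. Origin on the track floor at the end stop; x uphill, y left, z square off the floor. From x = 0: open nest 42 mm, 20 mm wide tunnel with clear roof 22 mm high to x = 165 mm, loading gap to 250 mm, then a grey head that stands 50 mm over the floor. Slippery: a freed block slides down by itself.
- load_point (a point): middle of the loading gap, on the track floor (chute x = 210 mm). The floor there is 28 mm wide and bare at both sides from chute x = 189 to 233 mm, open to the sides for fingers; funnel walls 13 mm high lead down into the tunnel (20 mm apart at 165 mm, 29 mm at 189 mm), 10 mm high guides 28 mm apart lie above. Its axes are those of the track
- guard (a joint): clear hood with yellow rims, 85 x 70 mm, its top 31 mm over the track floor, on two rods below the floor's level; slides along the track. 0 m = parked over the tunnel, grows uphill over the loading gap, 0.100 = against its stop, fully shut. It weighs 155 g and slides back down if it is let go unlatched; friction is slight
- guard_tab (a point): middle of the downhill face of the black push tab that stands on the guard's top near its lower edge: 44 mm wide, 26 mm tall (33 to 59 mm over the track floor), 5 mm thick. At chute x = 74.5 mm when the guard reads 0; moves with the guard; axes as the track's
- latch (a joint): red-tipped spring plunger with a red knob, in a dark bracket right of the track at chute x = 158 to 180 mm, y = -37 to -82 mm, up to 16 mm over the floor. 0 m = sprung out; the guard's keeper pushes it back up to 0.005 over the last 22 mm of the stroke (about 4 N of push) and it snaps back to 0 behind the keeper at guard 0.0985, which holds the guard shut
- connector_block: bystander: green terminal block, 18 x 52 x 19 mm, a different type that is not wanted; origin under its centre
- board_spare: bystander: green circuit board, 60 x 85 x 16 mm; origin under its centre
- tape_amber: bystander: roll of amber tape lying flat, 66 x 70 x 19 mm; origin under its centre
- needle_pliers: bystander: pliers with orange grips lying flat, 50 x 158 x 12 mm; origin under its middle
- parts_dish: bystander: small round white metal dish, 73 mm across, 20 mm high; origin under its centre
- nut_driver: bystander: nut driver with yellow and black handle, 29 x 174 x 29 mm; origin under its middle

How it is judged:
By the outcome, as a careful person would: the job done as asked, in the order asked, and still so for the second after the job is handed in, with the robot touching nothing.
It also fails if it takes over 67 s, if anything falls off the work surface, if the arm or the gripper's body presses on something with over 40 N, if the wrist force passes 120 N, or if a joint passes its speed limit or range.

## Working session

There is one attempt and no reset: what is moved stays moved. The work goes in short steps, Python scripts to look and compute and a shell command to move; the robot and the scene stay as the last step left them, time stands still between calls to the robot, and variables do not carry over. Pictures are saved under pics/ and viewed, and the job is handed in when it is done.

```bash
ls; mkdir -p pics
python3 - <<'E'
from plant import ctrl,snapshot
import cv2,json
print(ctrl.get_obs())
for n in ("scene","top"):
    s=snapshot(n); cv2.imwrite(f"pics/{n}0.png",s["image"]); print(n,{k:(v.tolist() if hasattr(v,'tolist') else v) for k,v in s.items() if k!="image"})
E
```

```text
pics
{'clock': 0.0, 'joint_pos': array([-5.76327083e+01,  2.05927268e+01,  6.33560266e-01, -2.11949980e-02,
       -7.01361011e+01, -1.65078721e+01]), 'qvel': array([-0.0129151 ,  0.0483331 ,  0.06718197, -0.00032305, -0.00247421,
       -0.01199486]), 'tau': array([-3.73591929e-04, -5.82723820e+01,  2.93048304e+01,  6.99739963e+00,
        6.84063751e-03, -1.61254188e-04]), 'tool_pos': array([ 0.18431674, -0.64883164,  0.22560311]), 'orientation': array([ 1.79902997e+02, -7.96957851e-03, -1.64147792e+02]), 'force': array([ 0.20438952,  0.18061753, -0.49531347]), 'moment': array([ 0.00668742, -0.01395116, -0.06016112]), 'opening': 0.08758923330042309}
scene {'mtx': [[527.6758201007666, 0.0, 327.6918081152736], [0.0, 527.6758201007666, 247.09293467152258], [0.0, 0.0, 1.0]], 'k1': -0.1440159247663292, 'eye': [-0.34689181494768984, 0.9897289421096039, 0.9750914535525395], 'attitude': [56.98554658449876, -0.8600037745662158, -138.93758573748215]}
top {'mtx': [[461.84936484562206, 0.0, 320.73329395220736], [0.0, 461.84936484562206, 237.2680855553857], [0.0, 0.0, 1.0]], 'k1': 0.038806121934853575, 'eye': [0.3769455061704739, -0.030200989844062803, 1.2202343171354728], 'attitude': [7.545681371331117, -0.3584354238272548, -89.93098456777534]}
```

View pics/scene0.png

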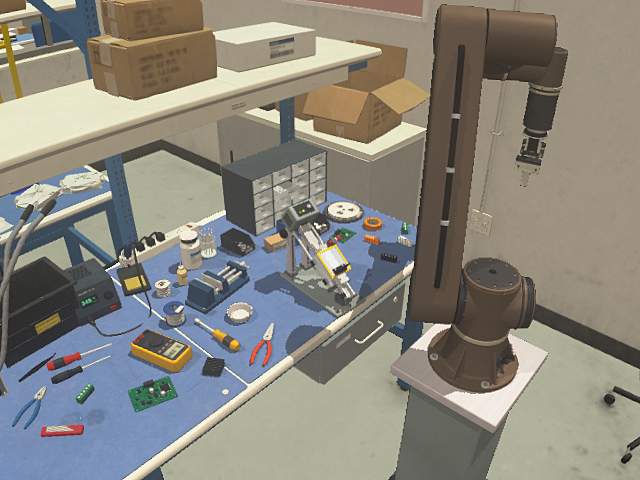

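View pics/top0.png

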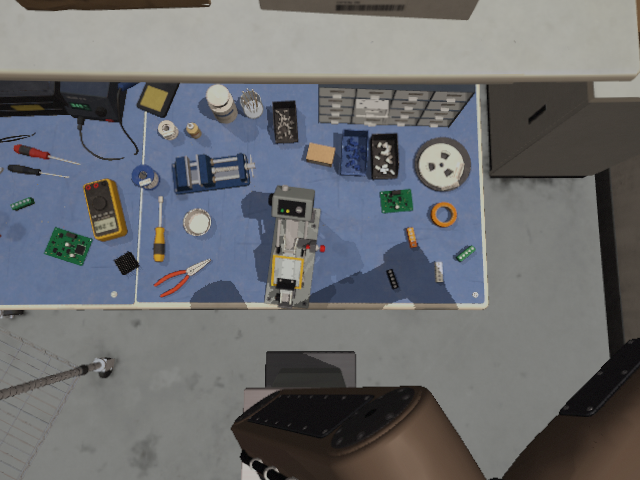

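```bash
cat > h.py <<'E'
import numpy as np,cv2
from scipy.spatial.transform import Rotation as R
from plant import ctrl,snapshot
def rot(rpy): return R.from_euler('xyz',rpy,degrees=True).as_matrix()
class Cam:
    def __init__(s,name,save=None):
        o=ctrl.get_obs(); s.o=o
        d=snapshot(name); s.img=d['image']; s.K=np.array(d['mtx']); s.k1=d['k1']
        if name=='wrist':
            T=np.eye(4);T[:3,:3]=rot(o['orientation']);T[:3,3]=o['tool_pos']
            M=T@np.array(d['tool_from_camera']); s.Rm=M[:3,:3]; s.eye=M[:3,3]
        else: s.Rm=rot(d['attitude']); s.eye=np.array(d['eye'])
        np.savez('last_'+name+'.npz',img=s.img,K=s.K,k1=s.k1,R=s.Rm,eye=s.eye)
        if save: cv2.imwrite('pics/'+save,s.img)
    def ray(s,u,v): return ray(s.K,s.k1,s.Rm,u,v)
    def hit(s,u,v,z=0,n=(0,0,1)):
        d=s.ray(u,v); n=np.array(n,float)
        return s.eye+d*(z-n@s.eye)/(n@d)
    def proj(s,P):
        c=s.Rm.T@(np.array(P,float)-s.eye); x,y=c[0]/-c[2],-c[1]/-c[2]
        f=1+s.k1*(x*x+y*y); return np.array([s.K[0,0]*x*f+s.K[0,2],s.K[1,1]*y*f+s.K[1,2]])
def ray(K,k1,Rm,u,v):
    p=cv2.undistortPointsIter(np.array([[[u,v]]],float),K,np.array([k1,0,0,0.]),None,None,(3,50,1e-12))[0,0]
    return Rm@np.array([p[0],-p[1],-1])
def load(name):
    z=np.load('last_'+name+'.npz'); c=Cam.__new__(Cam); c.img=z['img'];c.K=z['K'];c.k1=float(z['k1']);c.Rm=z['R'];c.eye=z['eye'];return c
E
python3 - <<'E'
from h import *
c=Cam('top','t1.png'); 
for n,u,v in [('or',411,237),('bl',392,279),('wh',438,272),('gr',465,253),('stop',288,300),('head',292,200)]: print(n,c.hit(u,v,0.018))
i=c.img[170:310,240:480]; cv2.imwrite('pics/t1c.png',cv2.resize(i,(800,467),interpolation=cv2.INTER_CUBIC))
c=Cam('scene','s1.png');i=c.img[180:320,260:430]; cv2.imwrite('pics/s1c.png',cv2.resize(i,(729,600),interpolation=cv2.INTER_CUBIC))
c=Cam('wrist','w1.png')
E
```

```text
or [ 0.53740181 -0.2745232   0.018     ]
bl [ 0.42738175 -0.22254113  0.018     ]
wh [ 0.44583776 -0.34220313  0.018     ]
gr [ 0.49556713 -0.41402566  0.018     ]
stop [0.37302747 0.04659696 0.018     ]
head [0.63575764 0.03879522 0.018     ]
```

View pics/t1c.png

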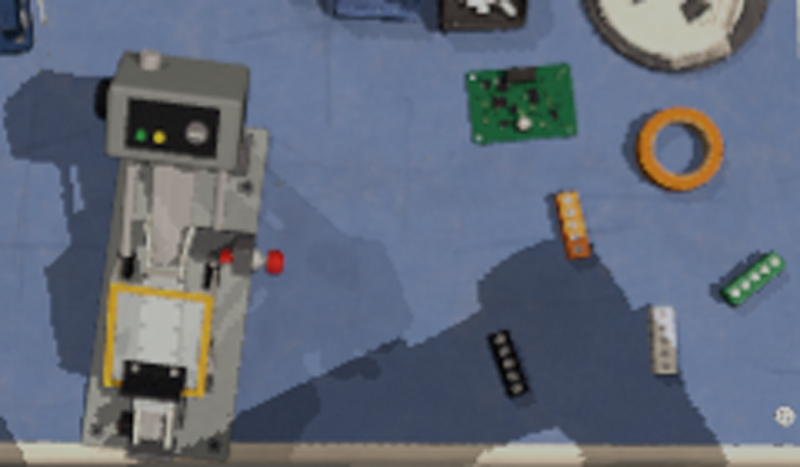

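View pics/s1c.png

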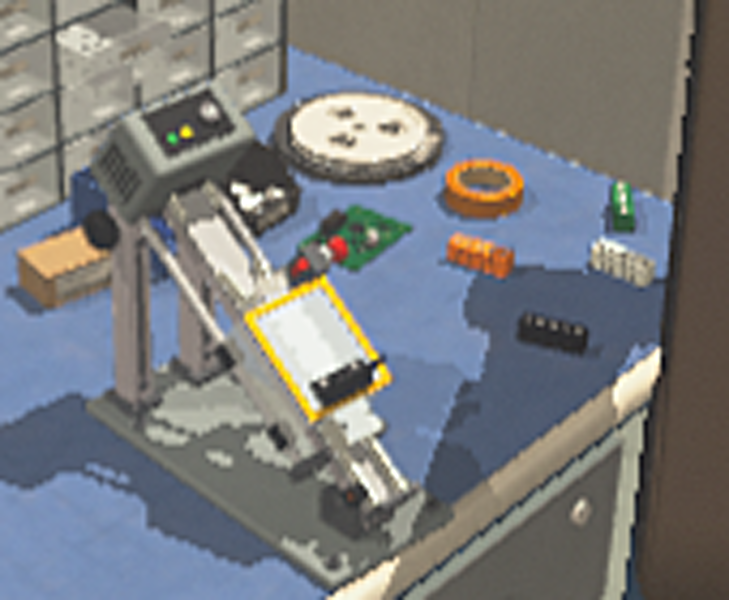

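View pics/w1.png

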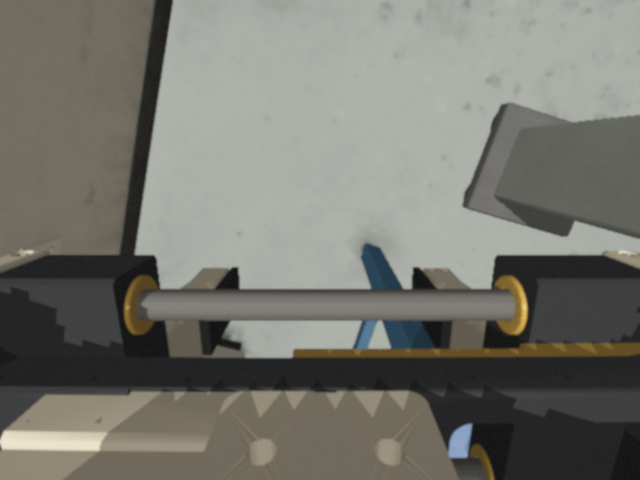

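```bash
cat >> h.py <<'E'
def goal(pos,Rt,o=None):
    """rows shift/turn from current measured pose"""
    o=o or ctrl.get_obs(); R0=rot(o['orientation'])
    d=R0.T@(np.array(pos)-o['tool_pos']); w=R.from_matrix(R0.T@Rt).as_rotvec()
    print('shift',d.round(4),'turn',w.round(4),'nrows>=',max(np.linalg.norm(d)/.0625,np.degrees(np.linalg.norm(w))/10.7).__round__(1))
def down(yaw): return rot([180,0,yaw])
E
python3 - <<'E'
from h import *
d=snapshot('wrist');print(np.array(d['tool_from_camera']).round(4),d['mtx'],d['k1'])
for y in (-90,-164,90,180): print(y); goal([0.48,-0.28,0.30],down(y))
E
```

```text
[[-2.000e-04  9.685e-01  2.490e-01  6.690e-02]
 [ 1.000e+00  2.000e-04 -0.000e+00  2.000e-04]
 [-1.000e-04  2.490e-01 -9.685e-01 -1.588e-01]
 [ 0.000e+00  0.000e+00  0.000e+00  1.000e+00]] [[331.35004214   0.         325.17626391]
 [  0.         331.35004214 235.39633838]
 [  0.           0.           1.        ]] -0.0137338387715013
-90
shift [-0.3852  0.2744 -0.0736] turn [ 6.000e-04  3.000e-04 -1.294e+00] nrows>= 7.7
-164
shift [-0.3852  0.2744 -0.0736] turn [ 0.0006 -0.0001 -0.0025] nrows>= 7.7
90
shift [-0.3852  0.2744 -0.0736] turn [ 4.0000e-04 -6.0000e-04  1.8476e+00] nrows>= 9.9
180
shift [-0.3852  0.2744 -0.0736] turn [ 6.000e-04 -2.000e-04  2.768e-01] nrows>= 7.7
```

```bash
python3 -m pendant '[[-0.048,0.034,-0.018,0,0,0.035,1],[-0.096,0.069,-0.037,0,0,0.07,1],[-0.144,0.103,-0.055,0,0,0.104,1],[-0.193,0.137,-0.074,0,0,0.139,1],[-0.241,0.171,-0.074,0,0,0.173,1],[-0.289,0.206,-0.074,0,0,0.208,1],[-0.337,0.24,-0.074,0,0,0.242,1],[-0.385,0.274,-0.074,0,0,0.277,1],[-0.385,0.274,-0.074,0,0,0.277,1],[-0.385,0.274,-0.074,0,0,0.277,1]]'
python3 - <<'E'
from h import *
o=ctrl.get_obs();print(o['joint_pos'],o['tool_pos'],o['orientation'],o['force'])
Cam('wrist','w2.png')
E
```

```text
clock: 1.55
tool_pos: [0.4799, -0.2803, 0.3005]
orientation: [-180.0, -0.0, -179.9]
force: [-0.5, -0.6, -0.1]
opening: 0.0881
[-1.00941431e+01  6.98580814e+00 -7.67929860e+00  3.51786321e-03
 -7.53490043e+01 -7.98433451e+01] [ 0.47988207 -0.28026775  0.30053524] [-1.79999138e+02 -1.44901049e-02 -1.79936598e+02] [-0.49935757 -0.57421759 -0.11393869]
```

View pics/w2.png

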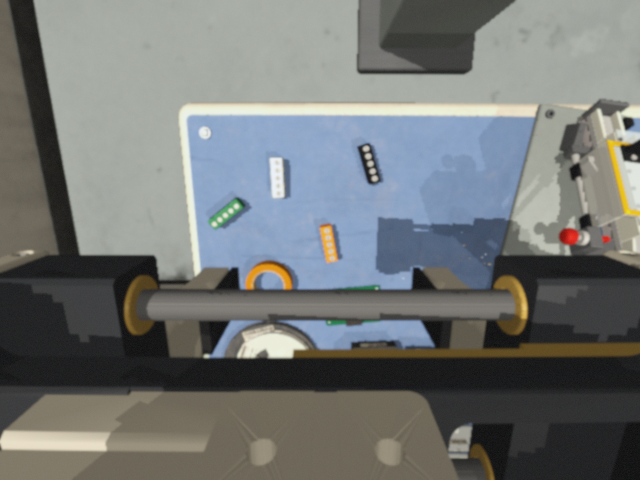

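Run:
```python
from h import *
c=load('wrist')
# undistort-free: rectify top plane z=.018 to metric map 0.5mm/px
xs=np.arange(0.36,0.60,0.0005); ys=np.arange(-0.14,-0.44,-0.0005)
M=np.zeros((len(xs),len(ys),2),np.float32)
for i,x in enumerate(xs[::-1]):
    for j,y in enumerate(ys): M[i,j]=c.proj([x,y,0.018])
im=cv2.remap(c.img,M[...,0],M[...,1],cv2.INTER_CUBIC); cv2.imwrite('pics/rect.png',im)
print(im.shape)
```

```text
(480, 600, 3)
```

View pics/rect.png

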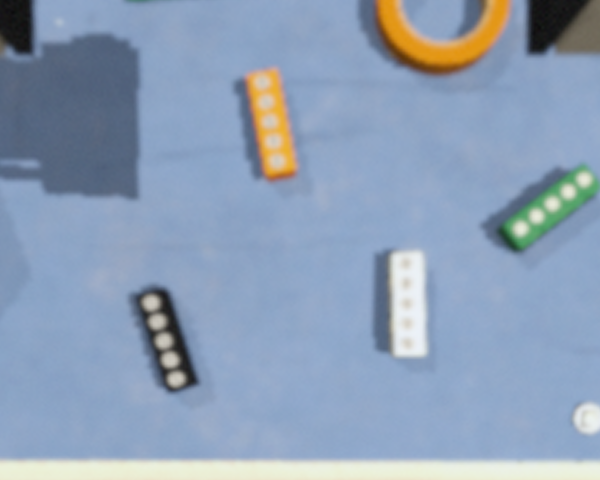

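Run:
```python
from h import *
goal([0.5375,-0.276,0.06],down(-169)); goal([0.5375,-0.276,0.003],down(-169))
```

```text
shift [-0.058   0.0048  0.2406] turn [-0.000e+00 -1.000e-04 -1.921e-01] nrows>= 4.0
shift [-0.058   0.0048  0.2976] turn [-0.000e+00 -1.000e-04 -1.921e-01] nrows>= 4.9
```

```bash
python3 -m pendant '[[-0.02,0.002,0.06,0,0,-0.06,0.1],[-0.04,0.004,0.12,0,0,-0.13,0.1],[-0.058,0.005,0.18,0,0,-0.192,0.1],[-0.058,0.005,0.24,0,0,-0.192,0.1],[-0.058,0.005,0.27,0,0,-0.192,0.1],[-0.058,0.005,0.29,0,0,-0.192,0.1],[-0.058,0.005,0.2975,0,0,-0.192,0.1],[-0.058,0.005,0.2975,0,0,-0.192,0.1]]'
python3 - <<'E'
from h import *
o=ctrl.get_obs();print(o['joint_pos'],o['tool_pos'],o['orientation'],o['force'])
Cam('wrist','w3.png')
E
```

```text
clock: 2.6
tool_pos: [0.5375, -0.2764, 0.0031]
orientation: [-180.0, -0.0, -169.1]
force: [-0.4, 0.1, 0.0]
opening: 0.0483
[-8.70375099e+00  2.70248191e+01 -2.26716299e+01  1.04742894e-02
 -4.03221362e+01 -7.03793550e+01] [ 0.53749944 -0.27636473  0.00313841] [-1.79999859e+02 -1.97815890e-02 -1.69075119e+02] [-0.43790385  0.05402515  0.02481133]
```

View pics/w3.png

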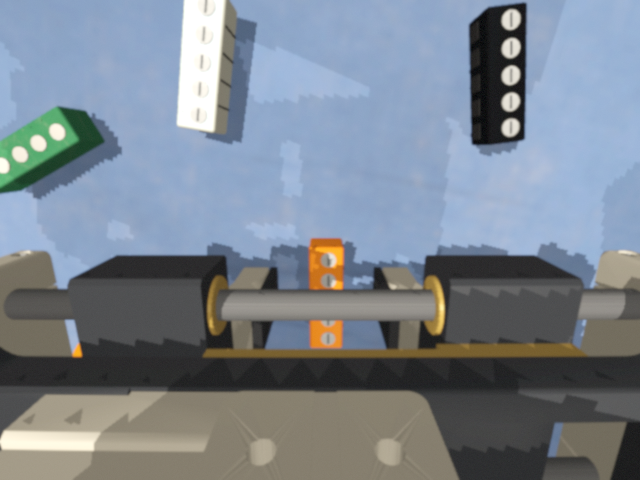

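Orange sits squarely between the fingers (~(327,290)). Closing and lifting.

```bash
python3 -m pendant '[[0,0,0,0,0,0,-1],[0,0,0,0,0,0,-1],[0,0,0,0,0,0,-1],[0,0,0,0,0,0,-1],[0,0,-0.05,0,0,0,-1],[0,0,-0.11,0,0,0,-1],[0,0,-0.17,0,0,0,-1],[0,0,-0.23,0,0,0,-1],[0,0,-0.29,0,0,0,-1],[0,0,-0.30,0,0,0,-1]]'
python3 - <<'E'
from h import *
c=load('top')
o=ctrl.get_obs();print(o['opening'],o['tool_pos'])
goal([0.45,0.04,0.33],down(173))
E
```

```text
clock: 3.9
tool_pos: [0.5395, -0.2762, 0.3085]
orientation: [-179.8, 0.4, -169.0]
force: [0.8, -0.0, -0.2]
opening: 0.0156
0.015568404642259025 [ 0.53945609 -0.27620148  0.30847383]
shift [ 0.0273  0.3274 -0.023 ] turn [-0.0028  0.0079  0.3143] nrows>= 5.3
```

Run:
```python
from h import *
goal([0.56,0.03,0.34],down(173))
```

```text
shift [-0.0789  0.2965 -0.0321] turn [-0.0028  0.0079  0.3143] nrows>= 4.9
```

```bash
python3 -m pendant '[[-0.013,0.05,-0.005,0,0,0.052,-1],[-0.026,0.1,-0.011,0,0,0.105,-1],[-0.039,0.15,-0.016,0,0,0.157,-1],[-0.052,0.2,-0.022,0,0,0.209,-1],[-0.065,0.25,-0.027,0,0,0.262,-1],[-0.079,0.2965,-0.032,0,0,0.314,-1],[-0.079,0.2965,-0.032,0,0,0.314,-1],[-0.079,0.2965,-0.032,0,0,0.314,-1]]'
python3 - <<'E'
from h import *
o=ctrl.get_obs();print(o['opening'],o['joint_pos'],o['tool_pos'],o['orientation'],o['force'])
Cam('wrist','w4.png')
E
```

```text
clock: 4.9
tool_pos: [0.5586, 0.0307, 0.3343]
orientation: [-180.0, -0.1, 173.1]
force: [0.2, 0.2, 0.5]
opening: 0.0156
0.015643407956656384 [ 2.31882000e+01  6.68901982e+00 -3.73837149e+00 -7.26856587e-03
 -7.96472478e+01 -1.20118074e+02] [0.5585711  0.03066308 0.33433364] [-1.79968731e+02 -6.81494115e-02  1.73068797e+02] [0.2133175  0.18241417 0.48616074]
```

View pics/w4.png

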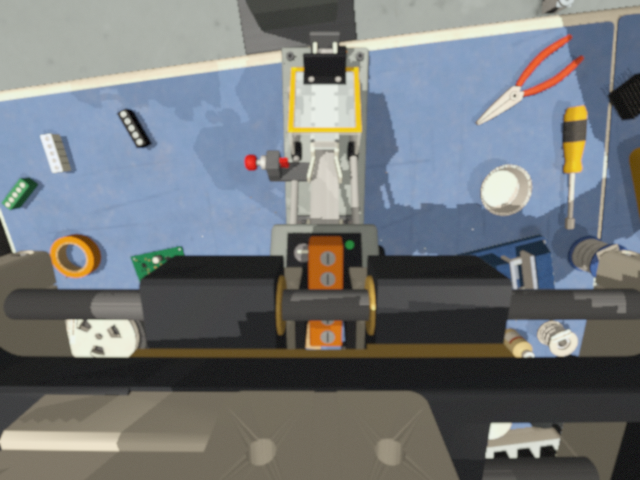

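Run:
```python
from h import *
c=load('wrist'); i=c.img[20:270,230:420]; cv2.imwrite('pics/w4c.png',cv2.resize(i,None,fx=3,fy=3,interpolation=cv2.INTER_CUBIC)[:600]); i=c.img[130:260,230:420];cv2.imwrite('pics/w4d.png',cv2.resize(i,None,fx=4,fy=4,interpolation=cv2.INTER_CUBIC))
```

```text
(no output)
```

View pics/w4c.png

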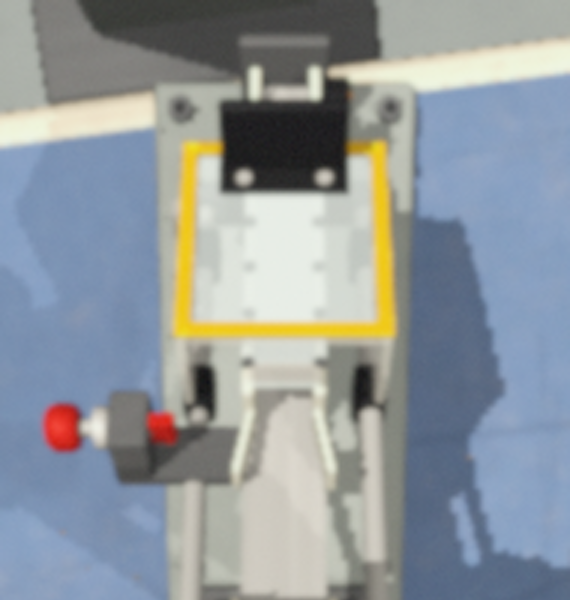

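View pics/w4d.png

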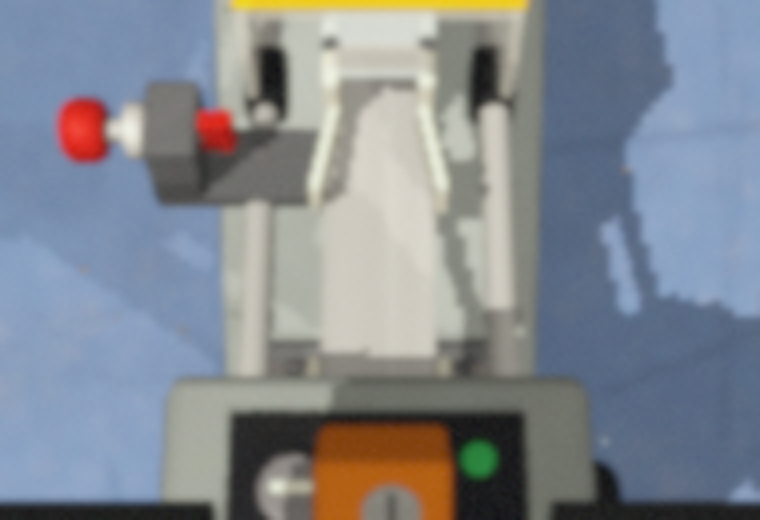

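```bash
cat > fit.py <<'E'
from h import *
from scipy.optimize import least_squares
def chR(yaw,pitch=35,roll=0): 
    # x uphill
    return R.from_euler('z',yaw,degrees=True).as_matrix()@R.from_euler('y',-pitch,degrees=True).as_matrix()
def run(c,obs,floor):
    def res(p,full=False):
        Rc=chR(p[3]); o=p[:3]; r=[]
        for P,(u,v) in obs:
            q=c.proj(o+Rc@(np.array(P)/1000)); 
            if u is not None: r.append(q[0]-u)
            if v is not None: r.append(q[1]-v)
        for k,(y,u,v) in enumerate(floor):
            q=c.proj(o+Rc@(np.array([p[4+k],y,0])/1000)); r+=[q[0]-u,q[1]-v]
        return r
    s=least_squares(res,[0.38,0.04,0.04,-7]+[210]*len(floor),x_scale=[.01,.01,.01,1]+[10]*len(floor))
    J=s.jac; 
    print(s.x.round(4)); print(np.array(s.fun).round(1)); print('sig',np.sqrt(np.diag(np.linalg.pinv(J.T@J))).round(4)[:4])
    return s.x
E
python3 - <<'E'
from fit import *
c=load('wrist'); f4=lambda u,v:(230+u/4 if u is not None else None,130+v/4 if v is not None else None)
obs=[((189,-14.5,13),f4(321,198)),((189,14.5,13),f4(435,203)),((74.5,-22,59),(304,54)),((74.5,22,59),(346,54)),((250,0,50),f4(None,378))]
fl=[(-14,)+f4(322,250),(14,)+f4(434,250)]
p=run(c,obs,fl); Rc=chR(p[3])
for P in [(0,0,0),(210,0,0),(165,-10,0),(165,0,22),(233,0,10),(233,0,0),(42,0,22),(0,0,0),(79.5,-22,33),(79.5,22,33),(158,-37,16),(180,-37,16),(158,-82,16)]:
    q=p[:3]+Rc@(np.array(P)/1000); u=c.proj(q); print(P,q.round(4),'w4',u.round(1),'4x',((u-[230,130])*4).round(0),'3x',((u-[230,20])*3).round(0))
E
```

```text
[ 3.743000e-01  5.310000e-02  4.600000e-02 -7.197000e+00  1.952254e+02
  1.950851e+02]
[-0.5  1.1  0.5 -0.  -1.5 -0.   1.6  0.2 -1.   0.1  0.  -0.2  0. ]
sig [0.0004 0.0008 0.0019 0.3715]
(0, 0, 0) [0.3743 0.0531 0.046 ] w4 [325.2  50.7] 4x [ 381. -317.] 3x [286.  92.]
(210, 0, 0) [0.5449 0.0316 0.1665] w4 [324.4 205.8] 4x [378. 303.] 3x [283. 557.]
(165, -10, 0) [0.5071 0.0263 0.1407] w4 [315.  166.8] 4x [340. 147.] 3x [255. 440.]
(165, 0, 22) [0.4958 0.0378 0.1587] w4 [324.6 154.6] 4x [378.  98.] 3x [284. 404.]
(233, 0, 10) [0.5579 0.0299 0.1879] w4 [324.3 223.2] 4x [377. 373.] 3x [283. 610.]
(233, 0, 0) [0.5636 0.0292 0.1797] w4 [324.3 227.2] 4x [377. 389.] 3x [283. 622.]
(42, 0, 22) [0.3959 0.0504 0.0882] w4 [325.1  61.2] 4x [ 380. -275.] 3x [285. 123.]
(0, 0, 0) [0.3743 0.0531 0.046 ] w4 [325.2  50.7] 4x [ 381. -317.] 3x [286.  92.]
(79.5, -22, 33) [0.4173 0.0255 0.1187] w4 [303.9  78.9] 4x [ 296. -204.] 3x [222. 177.]
(79.5, 22, 33) [0.4228 0.0692 0.1187] w4 [346.   79.1] 4x [ 464. -203.] 3x [348. 177.]
(158, -37, 16) [0.4889 0.0013 0.1498] w4 [287.9 152. ] 4x [231.  88.] 3x [174. 396.]
(180, -37, 16) [ 0.5068 -0.0009  0.1624] w4 [286.9 170.9] 4x [228. 164.] 3x [171. 453.]
(158, -82, 16) [ 0.4833 -0.0433  0.1498] w4 [243.2 151.8] 4x [53. 87.] 3x [ 40. 395.]
```

```bash
cat >> fit.py <<'E'
def wires(g=0):
    L=[]
    def box(x0,x1,y0,y1,z): L.append([(x0,y0,z),(x1,y0,z),(x1,y1,z),(x0,y1,z),(x0,y0,z)])
    for s in (-1,1):
        L.append([(165,10*s,13),(189,14.5*s,13)]); L.append([(189,14*s,0),(233,14*s,0)]); L.append([(233,14*s,10),(250,14*s,10)])
        L.append([(233,14*s,0),(233,14*s,10)])
    L.append([(0,-10,0),(0,10,0)]); L.append([(42,-10,22),(42,10,22)]); L.append([(165,-10,22),(165,10,22)])
    L.append([(74.5+g,-22,33),(74.5+g,-22,59),(74.5+g,22,59),(74.5+g,22,33),(74.5+g,-22,33)])
    L.append([(250,-14,0),(250,-14,50),(250,14,50),(250,14,0)])
    box(158,180,-82,-37,16)
    return L
def overlay(c,p,crop,fx,name,g=0):
    x0,x1,y0,y1=crop; im=cv2.resize(c.img[y0:y1,x0:x1],None,fx=fx,fy=fx,interpolation=cv2.INTER_CUBIC); Rc=chR(p[3])
    for l in wires(g):
        q=np.array([((c.proj(p[:3]+Rc@(np.array(P)/1000))-[x0,y0]+.5)*fx) for P in l])
        cv2.polylines(im,[np.round(q*8).astype(np.int32)],False,(255,0,255),1,cv2.LINE_AA,3)
    cv2.imwrite('pics/'+name,im)
E
python3 - <<'E'
from fit import *
p=[.3743,.0531,.046,-7.2]
overlay(load('wrist'),p,(230,420,30,260),3,'o1.png')
c=Cam('scene');np
overlay(c,p,(270,370,190,320),5,'o2.png')
E
python3 -c "
import cv2
i=cv2.imread('pics/o2.png');print(i.shape);cv2.imwrite('pics/o2.png',i[:600])"
```

```text
(650, 500, 3)
```

View pics/o1.png

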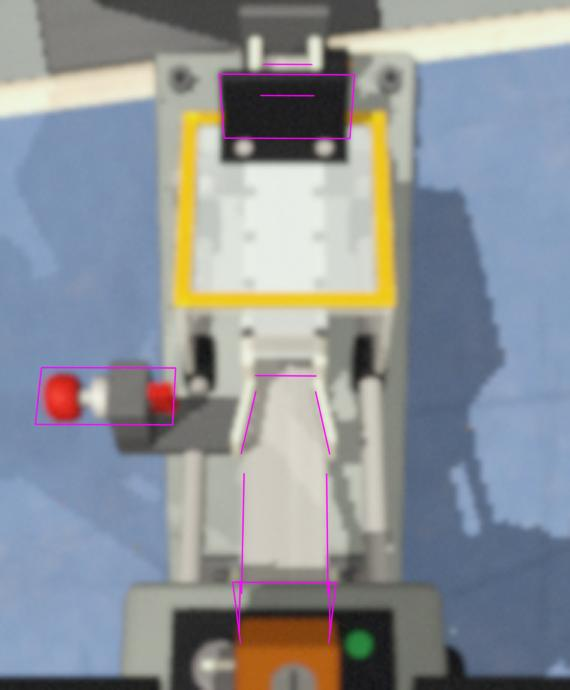

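View pics/o2.png

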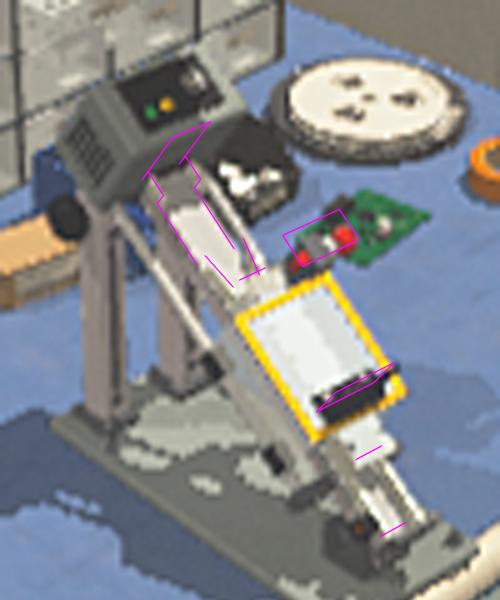

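Run:
```python
from fit import *
c=Cam('top'); i=c.img[180:310,255:335]; cv2.imwrite('pics/t2c.png',cv2.resize(i,None,fx=4.6,fy=4.6,interpolation=cv2.INTER_CUBIC))
```

```text
(no output)
```

View pics/t2c.png

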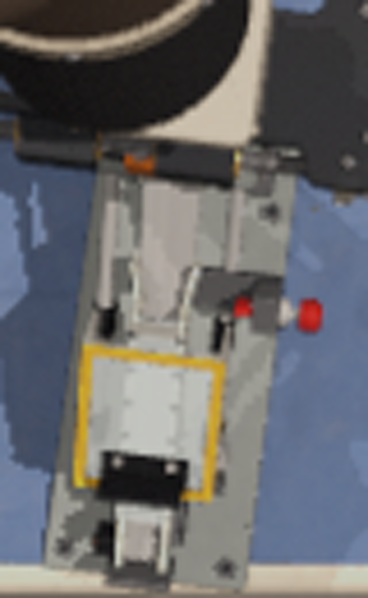

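```bash
cat > joint.py <<'E'
from fit import *
W,S,T=load('wrist'),load('scene'),load('top')
def cv(x0,y0,f): return lambda u,v:((u+.5)/f-.5+x0,(v+.5)/f-.5+y0)
w3=cv(230,30,3);w4=cv(230,130,4);s5=cv(270,190,5);t4=cv(255,180,4.6)
H='h'
obs=[(W,(0,-35,31,H),w3(183,112)),(W,(0,35,31,H),w3(386,112)),(W,(85,-35,31,H),w3(174,307)),(W,(85,35,31,H),w3(396,307)),
(W,(189,-14.5,13),w4(321,198)),(W,(189,14.5,13),w4(435,203)),(W,(74.5,-22,59),w3(222,72)),(W,(74.5,22,59),w3(348,72)),
(S,(85,35,31,H),s5(236,322)),(S,(85,-35,31,H),s5(328,272)),(S,(0,35,31,H),s5(316,442)),(S,(0,-35,31,H),s5(408,390)),
(T,(85,35,31,H),t4(82,345)),(T,(85,-35,31,H),t4(226,362)),(T,(0,35,31,H),t4(75,486)),(T,(0,-35,31,H),t4(212,503)),
(T,(189,14.5,13),t4(137,266)),(T,(189,-14.5,13),t4(196,268))]
def res(p):
    Rc=chR(p[3]); r=[]
    for c,P,uv in obs:
        P=np.array(P[:3],float)+([p[4],0,0] if len(P)>3 else 0)
        r+=list(c.proj(p[:3]+Rc@(P/1000))-uv)
    return r
s=least_squares(res,[.374,.053,.046,-7,75],x_scale=[.01,.01,.01,1,10],loss='soft_l1')
print(s.x.round(4))
for (c,P,uv),e in zip(obs,np.array(s.fun).reshape(-1,2)): print('W' if c is W else 'S' if c is S else 'T',P,e.round(1))
np.save('chute.npy',s.x)
overlay(W,s.x,(230,420,30,230),3,'o1.png');overlay(S,s.x,(270,370,200,320),5,'o2.png');overlay(T,s.x,(255,335,180,310),4.6,'o3.png')
E
python3 joint.py
```

```text
[ 3.73100e-01  5.19000e-02  4.43000e-02 -6.96140e+00  6.10557e+01]
W (0, -35, 31, 'h') [ 0.7 -0.3]
W (0, 35, 31, 'h') [-1.9 -0.3]
W (85, -35, 31, 'h') [ 0.4 -0.2]
W (85, 35, 31, 'h') [-2.3 -0.2]
W (189, -14.5, 13) [-0.9  0.3]
W (189, 14.5, 13) [ 0.1 -0.9]
W (74.5, -22, 59) [-2.3 -0.2]
W (74.5, 22, 59) [ 0.5 -0.2]
S (85, 35, 31, 'h') [-1.  -0.8]
S (85, -35, 31, 'h') [-1.   0.4]
S (0, 35, 31, 'h') [-0.6  0.3]
S (0, -35, 31, 'h') [-0.9  1.2]
T (85, 35, 31, 'h') [ 0.4 -0.4]
T (85, -35, 31, 'h') [-1.  -0.4]
T (0, 35, 31, 'h') [-0.1 -0.4]
T (0, -35, 31, 'h') [-1.  -0.5]
T (189, 14.5, 13) [-0.5 -2. ]
T (189, -14.5, 13) [-0.9 -0.9]
```

View pics/o1.png

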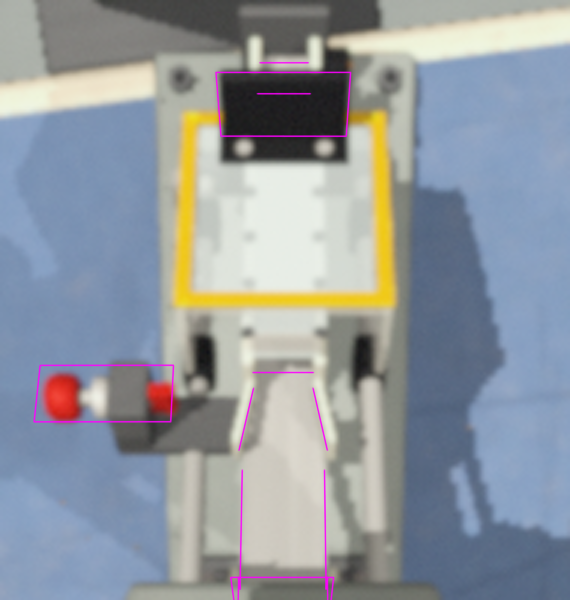

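View pics/o2.png

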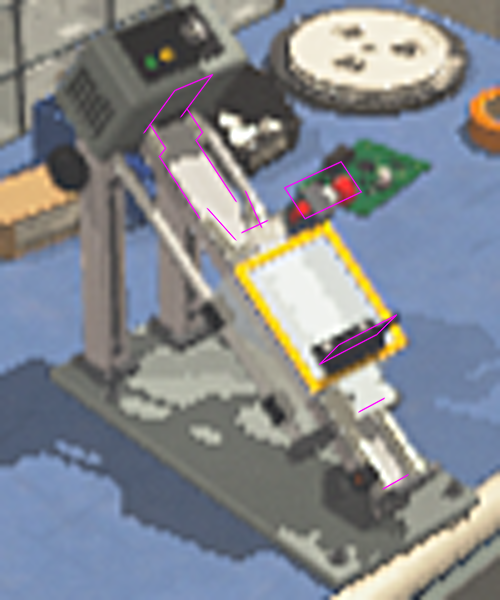

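View pics/o3.png

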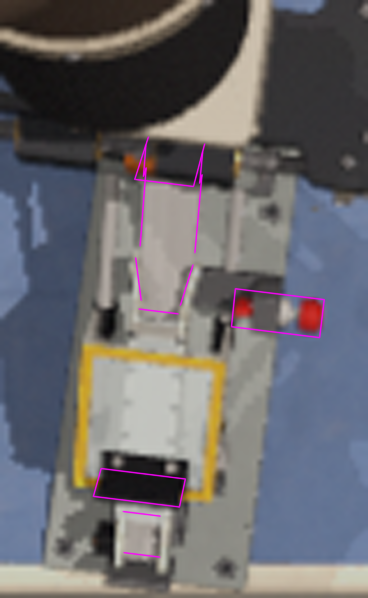

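```bash
cat >> fit.py <<'E'
CH=np.array([.3735,.0525,.044,-7.0])
def chgoal(P,p=None):
    p=CH if p is None else p
    Rc=chR(p[3]); pos=p[:3]+Rc@(np.array(P)/1000); print('world',pos.round(4)); goal(pos,Rc@np.diag([-1,1,-1]))
def inch(p=None):
    p=CH if p is None else p; o=ctrl.get_obs(); print('tcp in chute',(chR(p[3]).T@(o['tool_pos']-p[:3])*1000).round(1),'open',round(o['opening']*1000,1),'F',o['force'].round(1),'t',o['clock'],'q',o['joint_pos'].round(1))
E
python3 - <<'E'
from fit import *
chgoal((212,0,90))
E
```

```text
world [0.4946 0.0376 0.2393]
shift [0.0645 0.0001 0.0955] turn [-6.000e-04 -6.114e-01 -1.000e-03] nrows>= 3.3
```

```bash
python3 -m pendant '[[0.016,0,0.02,0,-0.15,0,-1],[0.032,0,0.045,0,-0.30,0,-1],[0.048,0,0.07,0,-0.46,0,-1],[0.0645,0,0.0955,0,-0.611,0,-1],[0.0645,0,0.0955,0,-0.611,0,-1],[0.0645,0,0.0955,0,-0.611,0,-1]]'
python3 - <<'E'
from fit import *
inch()
c=Cam('wrist'); overlay(c,CH,(0,640,0,480),1.25,'w5.png')
E
```

```text
clock: 5.8
tool_pos: [0.5033, 0.0417, 0.2577]
orientation: [-180.0, 33.8, 172.8]
force: [0.8, -0.7, -0.7]
opening: 0.0156
tcp in chute [229.2   5.1 100.4] open 15.6 F [ 0.8 -0.7 -0.7] t 5.8 q [  38.   -16.   -58.2   48.3  -32.  -173.6]
```

View pics/w5.png

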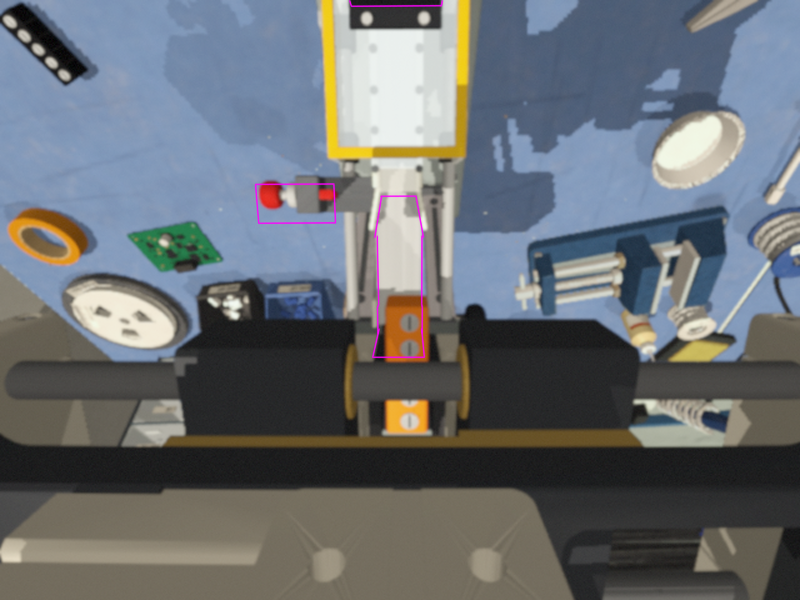

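```bash
cat > kin.py <<'E'
from fit import *
Rz=lambda a:R.from_euler('z',a,degrees=True).as_matrix()
Ry=lambda a:R.from_euler('y',a,degrees=True).as_matrix()
Rx=lambda a:R.from_euler('x',a,degrees=True).as_matrix()
def fk(q,p,s4=1,s6=1):
    a1,h,L2,L3,e,L6,d=p
    A=Rz(q[0])@Ry(q[1]); P=np.array([0,0,h])+Rz(q[0])@np.array([a1,d,0])+A@np.array([0,0,L2])
    A=A@Ry(-q[2]); P=P+A@np.array([L3,0,e])
    A=A@Rx(s4*q[3])@Ry(-q[4])   # tool along x of this frame
    P=P+A@np.array([L6,0,0])
    A=A@Rx(s6*q[5])
    return P,A
E
cat > data.py <<'E'
D=[([-57.6327083,20.5927268,.633560266,-.0211949980,-70.1361011,-16.5078721],[.18431674,-.64883164,.22560311],[179.902997,-.00796957851,-164.147792]),
([-10.0941431,6.98580814,-7.67929860,.00351786,-75.3490043,-79.8433451],[.47988207,-.28026775,.30053524],[-179.999138,-.01449,-179.936598]),
([-8.70375,27.0248191,-22.6716299,.01047,-40.3221362,-70.379355],[.53749944,-.27636473,.00313841],[-179.999859,-.01978,-169.075119]),
([23.1882,6.68901982,-3.73837149,-.00726856,-79.6472478,-120.118074],[.5585711,.03066308,.33433364],[-179.968731,-.0681494,173.068797]),
]
E
python3 - <<'E'
from kin import *; from data import D
o=ctrl.get_obs(); D=D+[(o['joint_pos'],o['tool_pos'],o['orientation'])]; print([list(map(float,x)) for x in D[-1]])
best=None
for s4 in (1,-1):
  for s6 in (1,-1):
    def res(p):
        r=[];As=[]
        for q,t,w in D:
            P,A=fk(q,p[:7],s4,s6); r+=list((P-t)*1000)
            r+=list(100*R.from_matrix(rot(w).T@A@R.from_rotvec(p[7:10]).as_matrix()).as_rotvec())
        return r
    for rv in ([0,1.57,0],[1.2,1.2,1.2],[-1.2,1.2,-1.2],[2.2,0,2.2],[0,-1.57,0]):
      s=least_squares(res,[0,.4,.5,.5,0,.3,-.19]+rv)
      if best is None or s.cost<best[0]: best=(s.cost,s4,s6,s.x,s.fun)
print(best[0],best[1:3],best[3].round(4)); print(best[4].reshape(-1,6).round(2))
np.savez('kin.npz',s4=best[1],s6=best[2],p=best[3])
E
```

```text
[[37.98642666327237, -15.880303564185139, -58.23325207056062, 48.18730996543042, -32.025408470779055, -173.60953850081017], [0.502568212070016, 0.040635308213639816, 0.2560618760403814], [-179.91560295204997, 33.64948694690751, 172.6352835521192]]
5574.775206258354 (-1, -1) [ 0.107   0.2407  0.465   0.3685  0.0393  0.3429 -0.1818 -1.2092  1.2092
 -1.2092]
[[ -0.63  19.68  18.64   0.    -0.    -0.  ]
 [  9.93   8.4    3.55   0.    -0.    -0.  ]
 [ 14.74   7.88  53.3   -0.     0.     0.  ]
 [  0.37  11.04  -2.74   0.    -0.    -0.  ]
 [ 17.23 -37.34 -72.75   0.    -0.    -0.  ]]
```

```bash
cat > kin.py <<'E'
from fit import *
Rz=lambda a:R.from_euler('z',a,degrees=True).as_matrix()
Ry=lambda a:R.from_euler('y',a,degrees=True).as_matrix()
Rx=lambda a:R.from_euler('x',a,degrees=True).as_matrix()
def fk(q,p):
    a1,h,L2,L3,e,L6,d,d5=p[:8]
    A1=Rz(q[0]);A=A1@Ry(q[1]); P=np.array([0,0,h])+A1@np.array([a1,d,0])+A@np.array([0,0,L2])
    A=A@Ry(-q[2]); P=P+A@np.array([L3,0,e])
    A=A@Rx(-q[3])@Ry(-q[4]); P=P+A@np.array([L6,d5,0])
    return P,A@Rx(-q[5])@RT
RT=R.from_rotvec([-1.2092,1.2092,-1.2092]).as_matrix()
E
python3 - <<'E'
from kin import *; from data import D
o=ctrl.get_obs(); D5=D+[(o['joint_pos'],o['tool_pos'],o['orientation'])]
for DD in (D,D5):
    def res(p):
        r=[]
        for q,t,w in DD: P,A=fk(q,p); r+=list((P-np.array(t))*1000)
        return r+list(np.array(p)*.01)
    best=min((least_squares(res,x0) for x0 in [np.random.default_rng(i).uniform([-.1,.1,.3,.3,-.1,.1,-.3,-.3],[.3,.6,.9,.9,.2,.6,.3,.3]) for i in range(30)]),key=lambda s:s.cost)
    print(best.cost,best.x.round(4)); print(best.fun[:3*len(DD)].reshape(-1,3).round(2))
E
```

```text
3.980088519713129e-05 [ 0.000e+00  1.987e-01  6.016e-01  4.636e-01  0.000e+00  3.780e-01
 -1.000e-04 -1.917e-01]
[[-0. -0.  0.]
 [-0.  0. -0.]
 [ 0.  0. -0.]
 [ 0. -0. -0.]]
3.980395819191866e-05 [ 0.      0.1988  0.6016  0.4636  0.      0.378  -0.     -0.1918]
[[-0. -0.  0.]
 [ 0. -0.  0.]
 [ 0.  0.  0.]
 [-0. -0. -0.]
 [ 0.  0. -0.]]
```

```bash
cat >> kin.py <<'E'
KP=[0,.1988,.6016,.4636,0,.378,0,-.1918]
LO=np.array([-176.03,-82.01,-58.28,-173.87,-174.79,-173.66]);HI=np.array([176.03,121.73,71.71,95.51,-.11,173.66])
def ik(pos,Rt,seeds=30,lo=LO+1,hi=HI-1,q0=None):
    sols=[]
    rng=np.random.default_rng(0)
    S=[rng.uniform(lo,hi) for _ in range(seeds)] if q0 is None else [np.clip(q0,lo+.1,hi-.1)]
    for s0 in S:
        f=lambda q:np.r_[(fk(q,KP)[0]-pos)*1000,200*R.from_matrix(Rt.T@fk(q,KP)[1]).as_rotvec()]
        s=least_squares(f,s0,bounds=(lo,hi),x_scale=30,max_nfev=60)
        e=np.sqrt(2*s.cost)
        if not any(np.abs(s.x-x[1]).max()<1 for x in sols): sols.append((e,s.x))
    return sorted(sols,key=lambda x:x[0])
def chpose(P,flip=0,tilt=0,p=None,yaw=0):
    p=CH if p is None else p; Rc=chR(p[3]); 
    Rt=Rc@np.diag([-1,1,-1]) if not flip else Rc@np.diag([1,-1,-1])
    Rt=Rc@Ry(tilt)@Rz(yaw)@Rc.T@Rt
    return p[:3]+Rc@(np.array(P)/1000),Rt
E
python3 - <<'E'
from kin import *
for flip in (0,1):
  for P in [(212,0,6),(212,0,60),(62,0,40),(165,0,40)]:
    print(flip,P,[(round(e,1),x.round(0).tolist()) for e,x in ik(*chpose(P,flip))[:3]])
E
```

```text
0 (212, 0, 6) [(np.float64(27.2), [27.0, -4.0, -57.0, 50.0, -19.0, -170.0]), (np.float64(36.1), [-17.0, -3.0, -52.0, -173.0, -1.0, 90.0]), (np.float64(41.1), [30.0, -1.0, -57.0, 60.0, -27.0, 173.0])]
0 (212, 0, 60) [(np.float64(18.8), [34.0, -11.0, -57.0, 45.0, -28.0, -169.0]), (np.float64(38.7), [154.0, -81.0, -57.0, 18.0, -149.0, 121.0]), (np.float64(40.2), [39.0, -8.0, -57.0, 53.0, -36.0, 173.0])]
0 (62, 0, 40) [(np.float64(38.2), [-15.0, -10.0, -57.0, -142.0, -1.0, 58.0]), (np.float64(42.9), [167.0, -81.0, -57.0, -12.0, -148.0, 84.0]), (np.float64(60.7), [-175.0, -81.0, -55.0, -43.0, -155.0, 42.0])]
0 (165, 0, 40) [(np.float64(37.3), [36.0, -9.0, -57.0, 37.0, -28.0, -164.0]), (np.float64(40.2), [-18.0, -9.0, -57.0, -173.0, -1.0, 91.0]), (np.float64(44.9), [157.0, -81.0, -57.0, 8.0, -149.0, 111.0])]
1 (212, 0, 6) [(np.float64(27.2), [27.0, -4.0, -57.0, 50.0, -19.0, 10.0]), (np.float64(36.1), [-17.0, -3.0, -52.0, -173.0, -1.0, -90.0]), (np.float64(73.8), [2.0, -2.0, -38.0, -91.0, -1.0, 173.0])]
1 (212, 0, 60) [(np.float64(18.8), [34.0, -11.0, -57.0, 45.0, -28.0, 11.0]), (np.float64(38.7), [154.0, -81.0, -57.0, 18.0, -149.0, -59.0]), (np.float64(52.8), [-17.0, -11.0, -55.0, -173.0, -1.0, -90.0])]
1 (62, 0, 40) [(np.float64(38.2), [-15.0, -10.0, -57.0, -142.0, -1.0, -122.0]), (np.float64(42.9), [167.0, -81.0, -57.0, -12.0, -148.0, -96.0]), (np.float64(59.4), [4.0, -9.0, -51.0, -93.0, -1.0, 173.0])]
1 (165, 0, 40) [(np.float64(37.3), [36.0, -9.0, -57.0, 37.0, -28.0, 16.0]), (np.float64(40.2), [-18.0, -9.0, -57.0, -173.0, -1.0, -89.0]), (np.float64(44.9), [157.0, -81.0, -57.0, 8.0, -149.0, -69.0])]
```

Run:
```python
from kin import *
for flip in (1,0):
  for P in [(212,0,6),(212,0,60),(62,0,40),(165,0,40)]:
   for t in (35,30,27,24,20,15,10,5):   # tilt reduces: tool more vertical
    for sgn in (1,):
     s=[(round(float(e),1),x.round(0).tolist()) for e,x in ik(*chpose(P,flip,35-t),seeds=14)[:3] if e<1]
     if s: 
        Rt=chpose(P,flip,35-t)[1]; print(flip,P,t,'toolz',Rt[:,2].round(2),s[:3]); break
```

```text
1 (212, 0, 6) 27 toolz [ 0.45 -0.06 -0.89] [(1.0, [28.0, -3.0, -57.0, 49.0, -20.0, 11.0])]
1 (212, 0, 6) 24 toolz [ 0.4  -0.05 -0.91] [(0.0, [30.0, -2.0, -52.0, 37.0, -25.0, 21.0])]
1 (212, 0, 6) 20 toolz [ 0.34 -0.04 -0.94] [(0.0, [31.0, -0.0, -46.0, 24.0, -31.0, 32.0])]
1 (212, 0, 6) 15 toolz [ 0.26 -0.03 -0.97] [(0.0, [30.0, 2.0, -38.0, 15.0, -38.0, 42.0])]
1 (212, 0, 6) 10 toolz [ 0.17 -0.02 -0.98] [(0.0, [28.0, 5.0, -32.0, 8.0, -45.0, 50.0])]
1 (212, 0, 6) 5 toolz [ 0.09 -0.01 -1.  ] [(0.0, [26.0, 8.0, -26.0, 3.0, -52.0, 55.0])]
1 (212, 0, 60) 27 toolz [ 0.45 -0.06 -0.89] [(0.0, [36.0, -10.0, -54.0, 37.0, -31.0, 18.0])]
1 (212, 0, 60) 24 toolz [ 0.4  -0.05 -0.91] [(0.0, [36.0, -8.0, -50.0, 29.0, -34.0, 25.0])]
1 (212, 0, 60) 20 toolz [ 0.34 -0.04 -0.94] [(0.0, [35.0, -6.0, -44.0, 21.0, -39.0, 33.0])]
1 (212, 0, 60) 15 toolz [ 0.26 -0.03 -0.97] [(0.0, [33.0, -4.0, -37.0, 13.0, -46.0, 41.0])]
1 (212, 0, 60) 10 toolz [ 0.17 -0.02 -0.98] [(0.0, [31.0, -1.0, -31.0, 8.0, -52.0, 48.0])]
1 (212, 0, 60) 5 toolz [ 0.09 -0.01 -1.  ] [(0.0, [28.0, 3.0, -26.0, 3.0, -58.0, 53.0])]
1 (62, 0, 4
[... 1501 characters left out ...]
.98] [(0.0, [31.0, -1.0, -31.0, 8.0, -52.0, -132.0])]
0 (212, 0, 60) 5 toolz [ 0.09 -0.01 -1.  ] [(0.0, [28.0, 3.0, -26.0, 3.0, -58.0, -127.0])]
0 (62, 0, 40) 10 toolz [ 0.17 -0.02 -0.98] [(0.0, [43.0, -6.0, -53.0, 13.0, -37.0, -150.0])]
0 (62, 0, 40) 5 toolz [ 0.09 -0.01 -1.  ] [(0.0, [39.0, -2.0, -47.0, 5.0, -42.0, -140.0])]
0 (165, 0, 40) 20 toolz [ 0.34 -0.04 -0.94] [(0.0, [37.0, -7.0, -52.0, 26.0, -33.0, -155.0])]
0 (165, 0, 40) 15 toolz [ 0.26 -0.03 -0.97] [(0.0, [36.0, -4.0, -45.0, 16.0, -39.0, -144.0])]
0 (165, 0, 40) 10 toolz [ 0.17 -0.02 -0.98] [(0.0, [33.0, -1.0, -38.0, 9.0, -45.0, -136.0])]
0 (165, 0, 40) 5 toolz [ 0.09 -0.01 -1.  ] [(0.0, [30.0, 2.0, -32.0, 4.0, -52.0, -130.0])]
```

Run:
```python
from kin import *
c=Cam('wrist'); overlay(c,CH,(250,400,0,290),4,'o4.png'); i=cv2.imread('pics/o4.png'); cv2.imwrite('pics/o4.png',i[480:1070]); j=cv2.resize(c.img[120:268,250:400],None,fx=4,fy=4,interpolation=cv2.INTER_CUBIC); cv2.imwrite('pics/o5.png',j)
```

```text
(no output)
```

View pics/o4.png

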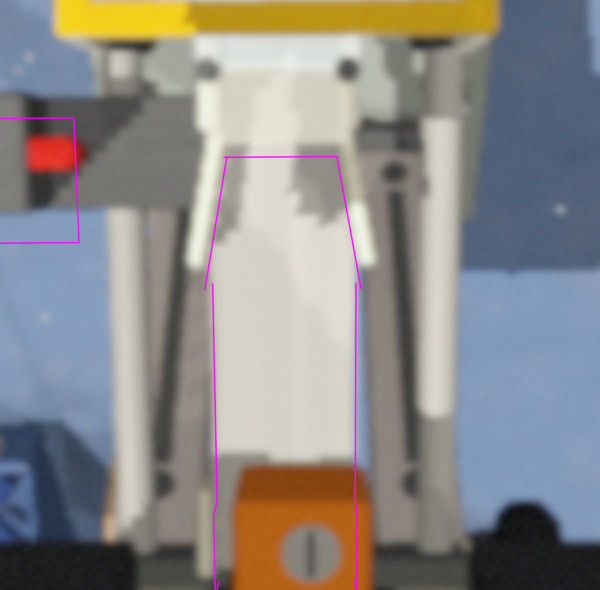

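View pics/o5.png

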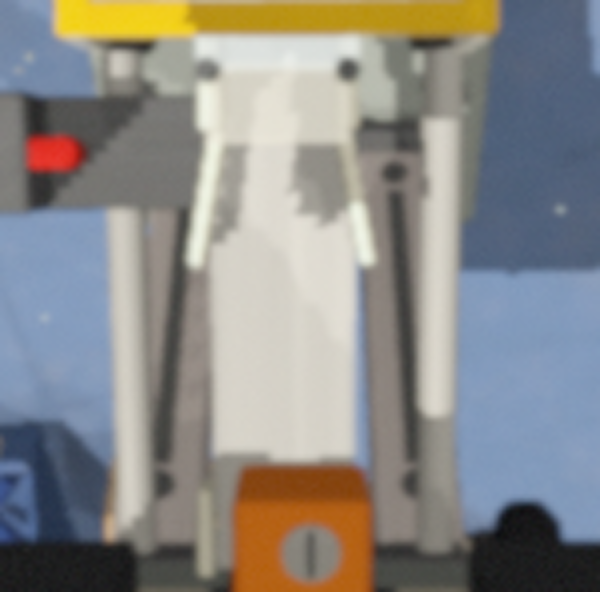

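```bash
sed -i 's/^CH=.*/CH=np.array([.371,.0528,.0423,-7.0])/' fit.py
cat >> kin.py <<'E'
def cg(P,t=24,flip=0,yaw=0):
    pos,Rt=chpose(P,flip,35-t,yaw=yaw); goal(pos,Rt); q=ctrl.get_obs()['joint_pos']; s=ik(pos,Rt,q0=q)[0]; print('ik err',round(s[0],2),s[1].round(1),'world',pos.round(4))
E
python3 - <<'E'
from kin import *
inch()
cg((206,0,60)); cg((206,0,15))
E
```

```text
tcp in chute [230.2   3.7  98.8] open 15.7 F [ 0.2 -0.2  0.7] t 5.9 q [  38.   -15.8  -58.3   48.2  -32.  -173.6]
shift [ 0.0232 -0.0036  0.0394] turn [-0.0055  0.1671 -0.006 ] nrows>= 0.9
ik err 0.0 [  36.7   -9.   -50.9   30.2  -34.  -156.8] world [0.5043 0.0364 0.2096]
shift [ 0.022  -0.0033  0.0844] turn [-0.0055  0.1671 -0.006 ] nrows>= 1.4
ik err 0.0 [  31.8   -3.6  -53.4   36.3  -25.5 -159.9] world [0.5299 0.0333 0.1727]
```

```bash
python3 -m pendant '[[0.012,-0.002,0.01,-0.003,0.08,-0.003,-1],[0.023,-0.0036,0.02,-0.0055,0.167,-0.006,-1],[0.023,-0.0036,0.03,-0.0055,0.167,-0.006,-1],[0.023,-0.0036,0.03,-0.0055,0.167,-0.006,-1]]'
python3 - <<'E'
from kin import *
inch()
cg((206,0,60)); cg((206,0,15)); cg((206,0,8))
c=Cam('wrist'); overlay(c,CH,(220,420,70,220),4,'o6.png')
E
```

```text
clock: 6.4
tool_pos: [0.4997, 0.0376, 0.2168]
orientation: [-179.8, 24.1, 173.2]
force: [-0.2, 0.2, 0.2]
opening: 0.0159
tcp in chute [206.3   0.6  68.6] open 15.9 F [-0.2  0.2  0.2] t 6.4 q [  37.6  -10.   -50.5   29.6  -35.6 -156.7]
shift [-0.0013 -0.0006  0.0085] turn [-0.0016  0.0009  0.0031] nrows>= 0.1
ik err 0.0 [  36.7   -9.   -50.9   30.2  -34.  -156.8] world [0.5043 0.0364 0.2096]
shift [-0.0099 -0.0005  0.0527] turn [-0.0016  0.0009  0.0031] nrows>= 0.9
ik err 0.0 [  31.8   -3.6  -53.4   36.3  -25.5 -159.9] world [0.5299 0.0333 0.1727]
shift [-0.0112 -0.0005  0.0596] turn [-0.0016  0.0009  0.0031] nrows>= 1.0
ik err 0.0 [  30.9   -2.7  -53.9   37.7  -24.1 -160.6] world [0.5339 0.0328 0.167 ]
```

View pics/o6.png

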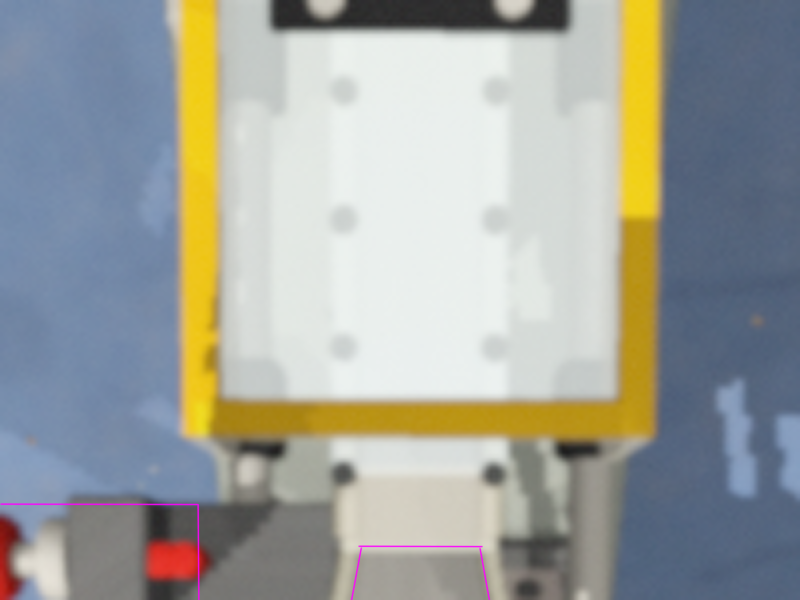

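```bash
python3 -m pendant '[[-0.004,-0.0005,0.02,-0.0016,0.001,0.003,-1],[-0.007,-0.0005,0.037,-0.0016,0.001,0.003,-1],[-0.0099,-0.0005,0.052,-0.0016,0.001,0.003,-1],[-0.0108,-0.0005,0.0575,-0.0016,0.001,0.003,-1],[-0.0108,-0.0005,0.0575,-0.0016,0.001,0.003,-1]]'
python3 - <<'E'
from kin import *
inch()
cg((206,0,8));cg((206,0,4))
c=Cam('wrist'); overlay(c,CH,(220,420,80,230),4,'o7.png')
E
```

```text
clock: 7.08
tool_pos: [0.5327, 0.0337, 0.1702]
orientation: [179.9, 24.0, 173.0]
force: [0.1, 0.7, -0.2]
opening: 0.016
tcp in chute [206.8   0.8  11.4] open 16.0 F [ 0.1  0.7 -0.2] t 7.075 q [  31.3   -3.1  -53.6   36.9  -24.7 -160.1]
shift [ 0.0001 -0.0008  0.0035] turn [0.0023 0.0007 0.0005] nrows>= 0.1
ik err 0.0 [  30.9   -2.7  -53.9   37.7  -24.1 -160.6] world [0.5339 0.0328 0.167 ]
shift [-0.0006 -0.0008  0.0074] turn [0.0023 0.0007 0.0005] nrows>= 0.1
ik err 0.0 [  30.4   -2.2  -54.1   38.6  -23.3 -161.2] world [0.5362 0.0325 0.1637]
```

View pics/o7.png

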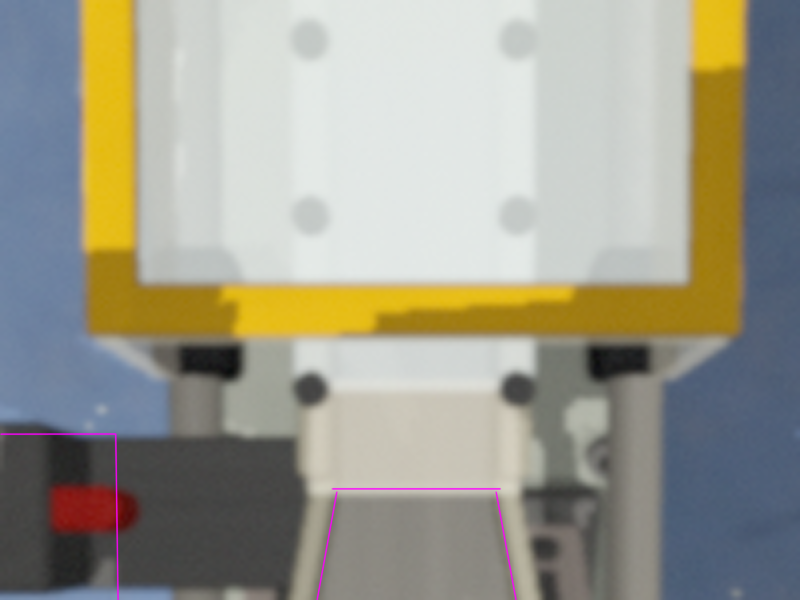

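```bash
python3 -m pendant '[[0,-0.0005,0.0035,0.002,0,0,-1],[-0.0003,-0.0005,0.005,0.002,0,0,-1]]'; python3 -m pendant '[[-0.0003,0,0.0015,0,0,0,-1]]';python3 -m pendant '[[-0.0003,0,0.0015,0,0,0,-1]]'
python3 - <<'E'
from kin import *
inch()
E
```

```text
clock: 7.38
tool_pos: [0.5354, 0.0337, 0.1662]
orientation: [179.9, 24.1, 173.1]
force: [-0.1, -0.1, -0.1]
opening: 0.0158
clock: 7.5
tool_pos: [0.5361, 0.0335, 0.165]
orientation: [179.9, 24.1, 173.1]
force: [-15.2, 4.7, 9.7]
opening: 0.0155
clock: 7.62
tool_pos: [0.5366, 0.0333, 0.1636]
orientation: [179.9, 24.1, 173.1]
force: [-16.1, 4.8, 10.7]
opening: 0.016
tcp in chute [206.2   0.9   3.8] open 16.0 F [-16.1   4.8  10.7] t 7.625 q [  30.4   -2.2  -54.2   38.8  -23.2 -161.3]
```

```bash
python3 -m pendant '[[0,0,0,0,0,0,-0.45],[0,0,0,0,0,0,-0.3],[0,0,0,0,0,0,-0.3]]'
python3 - <<'E'
from kin import *
inch()
c=Cam('wrist','w8.png'); 
cg((206,0,70))
E
```

```text
clock: 8.0
tool_pos: [0.5373, 0.0334, 0.1636]
orientation: [179.9, 24.1, 173.0]
force: [0.8, -0.0, 0.0]
opening: 0.0304
tcp in chute [206.7   1.    3.3] open 30.4 F [ 0.8 -0.   0. ] t 8.0 q [  30.3   -2.1  -54.1   38.8  -23.1 -161.3]
shift [ 0.0133 -0.0008 -0.0654] turn [0.0012 0.0011 0.0006] nrows>= 1.1
ik err 0.0 [  37.7  -10.2  -50.4   29.2  -35.8 -156.5] world [0.4986 0.0371 0.2178]
```

View pics/w8.png

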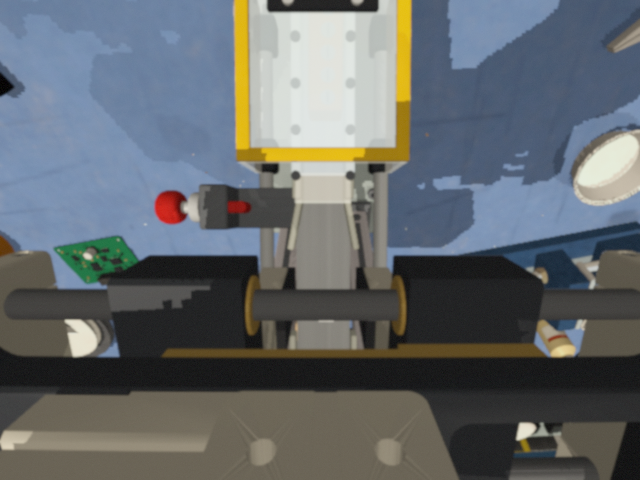

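```bash
python3 -m pendant '[[0.0,0,-0.03,0,0,0,-0.3],[0.01,0,-0.07,0,0,0,-0.1],[0.01,0,-0.12,0,0,0,0]]'
cat >> kin.py <<'E'
def mg(x,y,z,psi,lean=11):
    Rt=Rz(psi)@Ry(lean)@np.diag([-1,1,-1]); goal([x,y,z],Rt); q=ctrl.get_obs()['joint_pos']; s=ik(np.array([x,y,z]),Rt,q0=q)[0]; print('ik err',round(s[0],2),s[1].round(1))
E
python3 - <<'E'
from kin import *
inch()
c=Cam('scene'); i=c.img[200:320,270:370]; cv2.imwrite('pics/s9.png',cv2.resize(i,None,fx=5,fy=5,interpolation=cv2.INTER_CUBIC))
mg(.4475,-.344,.20,1.5);mg(.4475,-.344,.005,1.5)
E
```

```text
clock: 8.43
tool_pos: [0.4781, 0.0397, 0.2689]
orientation: [-180.0, 23.9, 173.1]
force: [0.8, 0.7, 0.4]
opening: 0.0423
tcp in chute [2.184e+02 1.000e-01 1.238e+02] open 42.3 F [0.8 0.7 0.4] t 8.425 q [  41.8  -15.3  -45.7   25.   -46.2 -154.1]
shift [ 0.0171 -0.3862  0.0739] turn [-0.0121  0.6164 -0.1486] nrows>= 6.3
ik err 0.0 [-15.4  16.9 -10.5   3.3 -73.2 -74.3]
shift [ 0.0975 -0.3872  0.2515] turn [-0.0121  0.6164 -0.1486] nrows>= 7.6
ik err 0.0 [-15.5  28.6 -22.2   4.2 -49.8 -76. ]
```

View pics/s9.png

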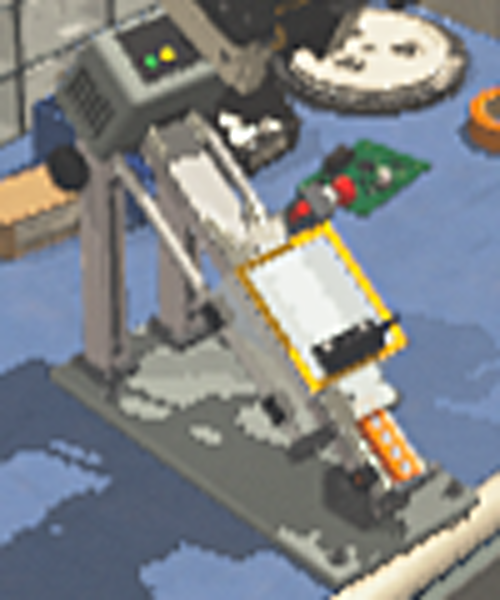

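Orange is seated in the nest (~(392,445) in the crop), screws up. Now the white one.

```bash
python3 -m pendant '[[0.002,-0.048,0.009,-0.0015,0.077,-0.019,0],[0.004,-0.097,0.018,-0.003,0.154,-0.037,0],[0.006,-0.145,0.028,-0.0045,0.231,-0.056,0],[0.0085,-0.193,0.037,-0.006,0.308,-0.074,0],[0.011,-0.241,0.046,-0.0075,0.385,-0.093,0],[0.013,-0.29,0.055,-0.009,0.462,-0.111,0],[0.015,-0.338,0.065,-0.0105,0.539,-0.13,0],[0.017,-0.386,0.074,-0.012,0.616,-0.149,0],[0.017,-0.386,0.074,-0.012,0.616,-0.149,0]]'
python3 - <<'E'
from kin import *
o=ctrl.get_obs();print(o['opening'],o['joint_pos'].round(1))
c=Cam('wrist','w9.png')
P=[(.4475,-.344,.018)]; print(c.proj(P[0]))
mg(.4475,-.344,.005,1.5)
E
```

```text
clock: 9.6
tool_pos: [0.4468, -0.347, 0.191]
orientation: [-179.9, -11.7, -178.7]
force: [-0.7, 1.0, 0.0]
opening: 0.044
0.04402169081034913 [-15.6  17.7 -10.8   3.6 -72.6 -74.6]
[328.2818147  252.71760466]
shift [-0.0379  0.0023  0.1831] turn [-0.002  -0.0089 -0.0033] nrows>= 3.0
ik err 0.0 [-15.5  28.6 -22.2   4.2 -49.8 -76. ]
```

View pics/w9.png

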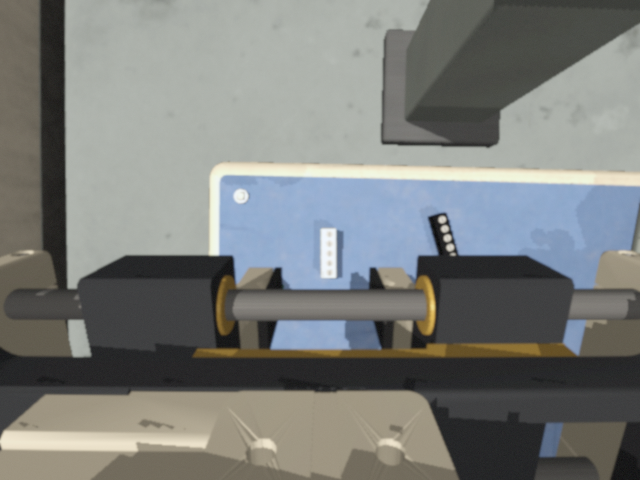

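```bash
python3 -m pendant '[[-0.01,0.002,0.05,-0.002,-0.009,-0.003,0],[-0.02,0.002,0.1,-0.002,-0.009,-0.003,0],[-0.03,0.002,0.145,-0.002,-0.009,-0.003,0],[-0.035,0.002,0.168,-0.002,-0.009,-0.003,0],[-0.035,0.002,0.168,-0.002,-0.009,-0.003,0]]'
python3 - <<'E'
from kin import *
mg(.4475,-.344,.005,1.5)
E
```

```text
clock: 10.28
tool_pos: [0.4479, -0.3422, 0.0217]
orientation: [-180.0, -10.9, -178.3]
force: [0.3, 0.1, 0.3]
opening: 0.0441
shift [-0.0028 -0.0018  0.0164] turn [-0.0008  0.0012  0.0029] nrows>= 0.3
ik err 0.0 [-15.5  28.6 -22.2   4.2 -49.8 -76. ]
```

```bash
python3 -m pendant '[[-0.002,-0.002,0.01,0,0,0.003,0],[-0.003,-0.002,0.0165,0,0,0.003,0],[-0.003,-0.002,0.0165,0,0,0.003,0],[-0.003,-0.002,0.0165,0,0,0.003,-1],[-0.003,-0.002,0.0165,0,0,0.003,-1],[-0.003,-0.002,0.0165,0,0,0.003,-1],[-0.003,-0.002,0.0165,0,0,0.003,-1]]'
python3 - <<'E'
from kin import *
o=ctrl.get_obs();print(o['opening'],o['tool_pos'],o['orientation'])
mg(.43,-.344,.16,1.5); cg((206,0,100));cg((206,0,70))
E
```

```text
clock: 11.15
tool_pos: [0.4488, -0.3453, 0.006]
orientation: [-179.9, -10.8, -178.6]
force: [-0.3, 0.1, 1.7]
opening: 0.0156
0.015554760954162812 [ 0.44877736 -0.34531531  0.00595074] [-179.89340214  -10.78397793 -178.55200573]
shift [ 0.0472  0.0015 -0.1478] turn [-0.0017  0.0038 -0.0009] nrows>= 2.5
ik err 0.0 [-15.9  17.5 -15.4   3.5 -67.7 -74.2]
shift [ 0.0025  0.3831 -0.2409] turn [ 0.0154 -0.6058  0.1493] nrows>= 7.2
ik err 0.0 [  40.7  -13.7  -48.8   27.1  -41.4 -156.1] world [0.4816 0.0392 0.2424]
shift [-0.0188  0.3807 -0.2199] turn [ 0.0154 -0.6058  0.1493] nrows>= 7.0
ik err 0.0 [  37.7  -10.2  -50.4   29.2  -35.8 -156.5] world [0.4986 0.0371 0.2178]
```

```bash
python3 -m pendant '[[0,0,-0.04,0,0,0,-1],[0,0,-0.10,0,0,0,-1],[0,0.02,-0.16,0.001,-0.03,0.008,-1],[0,0.06,-0.21,0.0025,-0.1,0.025,-1],[0,0.11,-0.24,0.0045,-0.18,0.044,-1],[0,0.165,-0.25,0.007,-0.265,0.065,-1],[0,0.22,-0.25,0.009,-0.35,0.086,-1],[0,0.275,-0.25,0.011,-0.435,0.107,-1],[0.001,0.33,-0.245,0.013,-0.52,0.128,-1],[0.0025,0.383,-0.241,0.0154,-0.606,0.149,-1],[0.0025,0.383,-0.241,0.0154,-0.606,0.149,-1]]'; sed -i 's/^CH=.*/CH=np.array([.3718,.0527,.0411,-7.0])/' fit.py
python3 - <<'E'
from kin import *
inch(); cg((206,0,60)); cg((206,0,20)); cg((206,0,12))
c=Cam('wrist','w10.png'); print([c.proj(CH[:3]+chR(-7)@(np.array(P)/1000)).round(1) for P in [(165,-10,22),(165,10,22)]])
E
```

```text
clock: 12.52
tool_pos: [0.4803, 0.0408, 0.242]
orientation: [180.0, 24.1, 173.2]
force: [0.3, -1.3, -0.2]
opening: 0.0158
tcp in chute [204.7   1.4 102. ] open 15.8 F [ 0.3 -1.3 -0.2] t 12.525 q [  41.1  -13.9  -49.1   27.2  -41.4 -156.4]
shift [-0.0093 -0.0015  0.041 ] turn [0.0021 0.0016 0.003 ] nrows>= 0.7
ik err 0.0 [  36.5   -8.8  -51.    30.3  -33.7 -156.9] world [0.5051 0.0363 0.2084]
shift [-0.0168 -0.0016  0.0802] turn [0.0021 0.0016 0.003 ] nrows>= 1.3
ik err 0.0 [  32.2   -4.   -53.2   35.7  -26.2 -159.5] world [0.5279 0.0335 0.1756]
shift [-0.0183 -0.0017  0.0881] turn [0.0021 0.0016 0.003 ] nrows>= 1.4
ik err 0.0 [  31.2   -3.   -53.7   37.2  -24.6 -160.3] world [0.5325 0.033  0.1691]
[array([309.7, 209.3]), array([336.4, 209.4])]
```

View pics/w10.png

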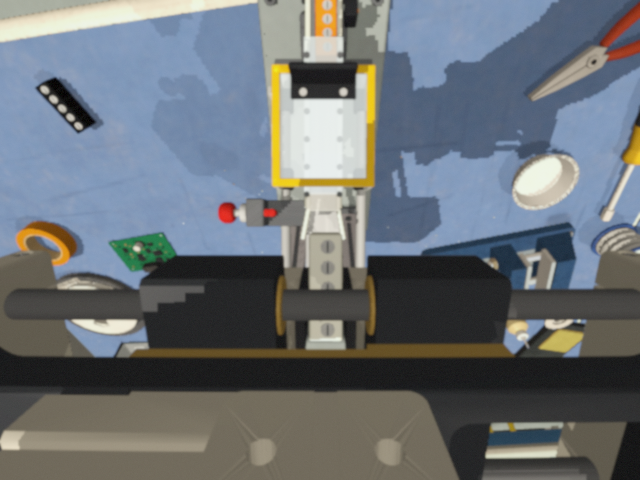

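```bash
python3 -m pendant '[[-0.005,-0.002,0.025,0.002,0.001,0.003,-1],[-0.011,-0.002,0.055,0.002,0.001,0.003,-1],[-0.0168,-0.002,0.08,0.002,0.001,0.003,-1],[-0.0183,-0.002,0.087,0.002,0.001,0.003,-1],[-0.0183,-0.002,0.087,0.002,0.001,0.003,-1]]';python3 - <<'E'
from kin import *
inch(); cg((206,0,7))
E
```

```text
clock: 13.2
tool_pos: [0.5329, 0.03, 0.1702]
orientation: [-179.9, 23.9, 172.8]
force: [-0.8, -0.7, -0.4]
opening: 0.0157
tcp in chute [207.3  -2.9  12.5] open 15.7 F [-0.8 -0.7 -0.4] t 13.2 q [  31.1   -3.1  -53.4   36.6  -25.  -159.8]
shift [0.0002 0.0029 0.0056] turn [-0.0031 -0.0017 -0.0034] nrows>= 0.1
ik err 0.0 [  30.6   -2.4  -54.    38.2  -23.6 -161. ] world [0.5353 0.0326 0.165 ]
```

```bash
python3 -m pendant '[[0,0.0025,0.003,-0.003,0,-0.003,-1]]'; python3 -m pendant '[[0,0,0.0025,0,0,0,-1]]';python3 - <<'E'
from kin import *
inch(); 
E
```

```text
clock: 13.32
tool_pos: [0.5348, 0.0334, 0.1687]
orientation: [179.9, 24.0, 173.0]
force: [0.7, -0.6, -0.2]
opening: 0.0158
clock: 13.45
tool_pos: [0.5358, 0.0335, 0.1661]
orientation: [179.9, 24.0, 173.0]
force: [-0.2, 0.8, -0.0]
opening: 0.0154
tcp in chute [206.9   0.9   7.7] open 15.4 F [-0.2  0.8 -0. ] t 13.45 q [  30.7   -2.5  -53.8   37.8  -23.8 -160.6]
```

Within ~2 mm of the floor, no contact yet. Release.

```bash
python3 -m pendant '[[0,0,0.001,0,0,0,-1],[0,0,0.001,0,0,0,-0.4],[0,0,0.001,0,0,0,-0.3],[0,0,0.001,0,0,0,-0.3]]'; python3 -m pendant '[[0.0,0,-0.03,0,0,0,-0.3],[0.01,0,-0.07,0,0,0,-0.1],[0.01,0,-0.12,0,0,0,0]]';python3 - <<'E'
from kin import *
inch()
c=Cam('scene'); i=c.img[200:320,270:370]; cv2.imwrite('pics/s11.png',cv2.resize(i,None,fx=5,fy=5,interpolation=cv2.INTER_CUBIC))
c=Cam('wrist','w11.png')
mg(.430,-.2235,.20,18.5);mg(.430,-.2235,.005,18.5)
E
```

```text
clock: 13.95
tool_pos: [0.536, 0.033, 0.1644]
orientation: [179.9, 23.9, 173.0]
force: [-0.2, -0.5, -0.2]
opening: 0.0303
clock: 14.32
tool_pos: [0.4771, 0.0394, 0.27]
orientation: [-180.0, 23.8, 173.0]
force: [1.8, 1.2, 1.1]
opening: 0.0421
tcp in chute [218.2  -0.4 126.6] open 42.1 F [1.8 1.2 1.1] t 14.325 q [  41.9  -15.5  -45.5   24.8  -46.5 -153.9]
shift [ 0.046  -0.2695  0.06  ] turn [-0.0451  0.6074 -0.4472] nrows>= 4.5
ik err 0.0 [ -1.1   9.1 -21.1   3.9 -70.2 -72.1]
shift [ 0.1262 -0.2708  0.2377] turn [-0.0451  0.6074 -0.4472] nrows>= 6.1
ik err 0.0 [ -1.1  22.7 -33.9   5.3 -43.8 -74.6]
```

View pics/s11.png

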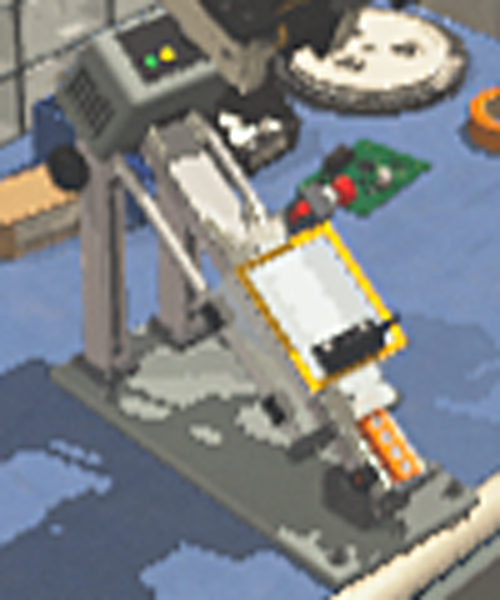

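View pics/w11.png

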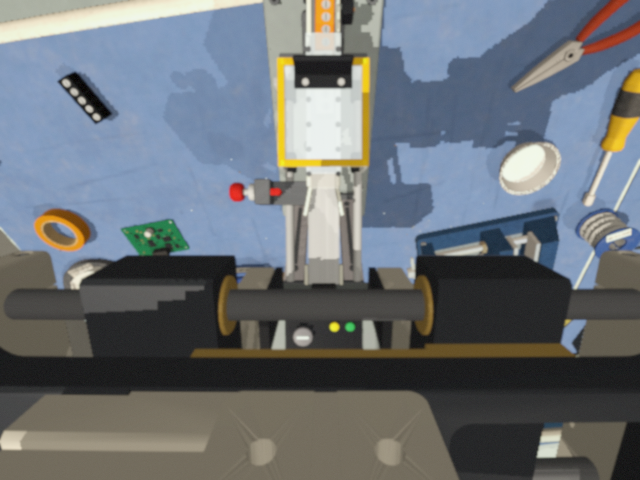

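```bash
python3 -m pendant '[[0.0066,-0.0385,0.0086,-0.0065,0.087,-0.064,0],[0.013,-0.077,0.017,-0.013,0.174,-0.128,0],[0.02,-0.1155,0.026,-0.0195,0.26,-0.192,0],[0.026,-0.154,0.034,-0.026,0.347,-0.256,0],[0.033,-0.1925,0.043,-0.032,0.434,-0.32,0],[0.0395,-0.231,0.051,-0.039,0.521,-0.383,0],[0.046,-0.2695,0.06,-0.045,0.607,-0.447,0],[0.046,-0.2695,0.06,-0.045,0.607,-0.447,0],[0.046,-0.2695,0.06,-0.045,0.607,-0.447,0]]'
python3 - <<'E'
from kin import *
w=load('wrist'); i=w.img[0:230,260:390]; cv2.imwrite('pics/z11.png',cv2.resize(i,None,fx=2.6*1,fy=2.6,interpolation=cv2.INTER_CUBIC))
o=ctrl.get_obs();print(o['opening'],o['joint_pos'].round(1))
c=Cam('wrist','w12.png')
for x in (-26,0,26): print(c.proj(np.array([.430,-.2235,.018])+Rz(18.5)@[x/1000,0,0]).round(1))
mg(.430,-.2235,.025,18.5)
E
```

```text
clock: 15.55
tool_pos: [0.4282, -0.2254, 0.1958]
orientation: [-179.8, -11.5, -161.7]
force: [0.2, 0.6, 0.1]
opening: 0.0437
0.04366943424794668 [ -1.1   9.4 -21.5   4.2 -69.9 -72.4]
[326.6 228.3]
[326.6 253. ]
[326.7 277.5]
shift [-0.0359  0.0016  0.1675] turn [-0.0025 -0.0071 -0.0031] nrows>= 2.7
ik err 0.0 [ -1.1  21.  -32.9   5.1 -46.6 -74.2]
```

View pics/w12.png

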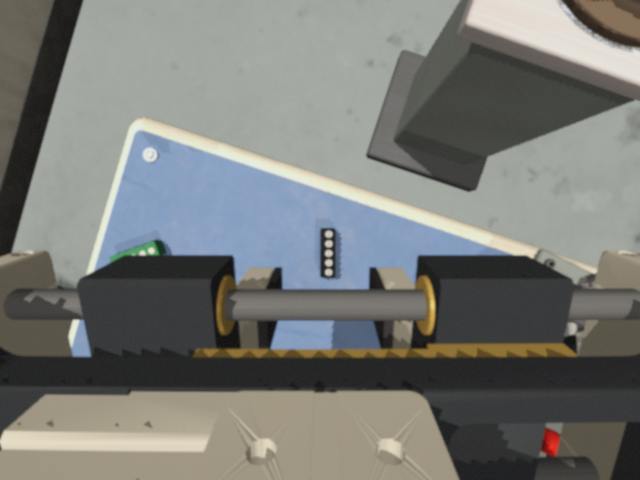

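View pics/z11.png

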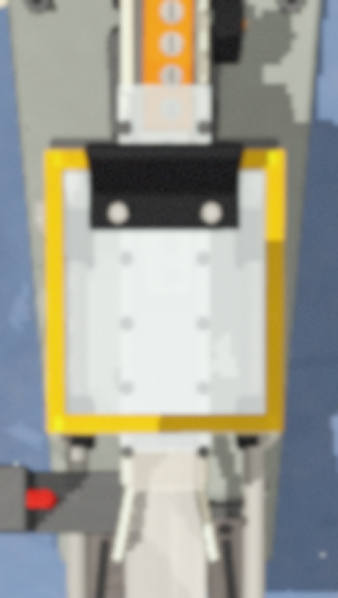

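```bash
python3 -m pendant '[[-0.01,0.002,0.05,-0.002,-0.007,-0.003,0],[-0.02,0.002,0.1,-0.002,-0.007,-0.003,0],[-0.03,0.002,0.145,-0.002,-0.007,-0.003,0],[-0.036,0.002,0.1675,-0.002,-0.007,-0.003,0],[-0.036,0.002,0.1675,-0.002,-0.007,-0.003,0]]'
python3 - <<'E'
from kin import *
mg(.430,-.2235,.005,18.5)
E
```

```text
clock: 16.23
tool_pos: [0.4291, -0.2226, 0.0244]
orientation: [180.0, -11.1, -161.4]
force: [-0.7, 0.9, -0.5]
opening: 0.0435
shift [-0.0043 -0.0011  0.0189] turn [-0.     -0.0024  0.0013] nrows>= 0.3
ik err 0.0 [ -1.1  22.7 -33.9   5.3 -43.8 -74.6]
```

```bash
python3 -m pendant '[[-0.003,0,0.01,0,-0.002,0,0],[-0.0043,0,0.019,0,-0.002,0,0],[-0.0043,0,0.019,0,-0.002,0,0],[-0.0043,0,0.019,0,-0.002,0,-1],[-0.0043,0,0.019,0,-0.002,0,-1],[-0.0043,0,0.019,0,-0.002,0,-1],[-0.0043,0,0.019,0,-0.002,0,-1]]'
python3 - <<'E'
from kin import *
o=ctrl.get_obs();print(o['opening'],o['tool_pos'],o['orientation'])
cg((206,0,100))
E
```

```text
clock: 17.1
tool_pos: [0.4304, -0.2232, 0.0056]
orientation: [-180.0, -10.9, -161.5]
force: [-0.7, 0.7, 1.2]
opening: 0.0156
0.015621116282174134 [ 0.43038992 -0.22323017  0.00555687] [-179.97347092  -10.92442883 -161.4818194 ]
shift [-0.0855  0.2321 -0.2566] turn [ 0.0511 -0.5992  0.4494] nrows>= 5.7
ik err 0.0 [  40.6  -13.5  -48.9   27.1  -41.2 -156.1] world [0.4824 0.0391 0.2412]
```

```bash
python3 -m pendant '[[0,0,-0.04,0,0,0,-1],[0,0,-0.10,0,0,0,-1],[0,0.01,-0.16,0,0,0,-1],[-0.005,0.03,-0.21,0.004,-0.05,0.037,-1],[-0.018,0.06,-0.245,0.0105,-0.124,0.093,-1],[-0.03,0.095,-0.255,0.018,-0.212,0.159,-1],[-0.043,0.13,-0.26,0.0255,-0.3,0.225,-1],[-0.056,0.165,-0.26,0.033,-0.387,0.29,-1],[-0.07,0.2,-0.258,0.041,-0.475,0.356,-1],[-0.0855,0.232,-0.257,0.051,-0.599,0.449,-1],[-0.0855,0.232,-0.257,0.051,-0.599,0.449,-1],[-0.0855,0.232,-0.257,0.051,-0.599,0.449,-1]]'
python3 - <<'E'
from kin import *
inch(); cg((206,0,60)); cg((206,0,12))
c=Cam('wrist','w13.png')
E
```

```text
clock: 18.6
tool_pos: [0.4813, 0.0392, 0.2409]
orientation: [-180.0, 24.0, 173.2]
force: [-0.8, -0.1, -0.1]
opening: 0.0154
tcp in chute [205.   -0.  100.4] open 15.4 F [-0.8 -0.1 -0.1] t 18.6 q [  40.7  -13.6  -49.    27.1  -41.2 -156. ]
shift [-0.0088 -0.      0.0394] turn [ 0.0005 -0.0008  0.003 ] nrows>= 0.6
ik err 0.0 [  36.5   -8.8  -51.    30.3  -33.7 -156.9] world [0.5051 0.0363 0.2084]
shift [-0.018  -0.0001  0.0865] turn [ 0.0005 -0.0008  0.003 ] nrows>= 1.4
ik err 0.0 [  31.2   -3.   -53.7   37.2  -24.6 -160.3] world [0.5325 0.033  0.1691]
```

View pics/w13.png

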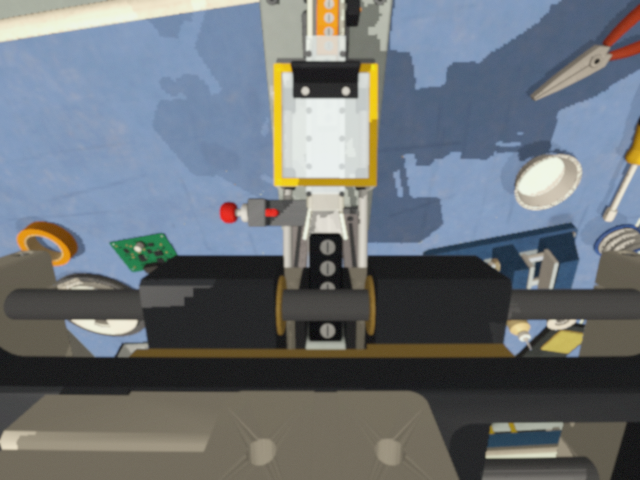

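```bash
python3 -m pendant '[[-0.005,0,0.025,0,-0.001,0.003,-1],[-0.011,0,0.055,0,-0.001,0.003,-1],[-0.017,0,0.08,0,-0.001,0.003,-1],[-0.018,0,0.087,0,-0.001,0.003,-1],[-0.018,0,0.087,0,-0.001,0.003,-1]]'; python3 -m pendant '[[0,0,0.003,0,0,0,-1]]'
python3 - <<'E'
from kin import *
inch(); cg((206,0,6))
E
```

```text
clock: 19.27
tool_pos: [0.534, 0.0317, 0.1691]
orientation: [180.0, 24.0, 172.8]
force: [-0.3, 0.4, -0.5]
opening: 0.0155
clock: 19.4
tool_pos: [0.5354, 0.0327, 0.1676]
orientation: [179.9, 24.1, 172.8]
force: [-0.5, -0.0, -0.1]
opening: 0.0155
tcp in chute [2.076e+02 1.000e-01 9.100e+00] open 15.5 F [-0.5 -0.  -0.1] t 19.4 q [  30.8   -2.7  -53.8   37.9  -24.  -160.8]
shift [ 0.001  -0.0001  0.0033] turn [ 0.0009  0.0021 -0.0031] nrows>= 0.1
ik err 0.0 [  30.5   -2.3  -54.1   38.5  -23.4 -161.1] world [0.5359 0.0326 0.1642]
```

```bash
python3 -m pendant '[[0,0,0.002,0,0,0,-1],[0,0,0.002,0,0,0,-1],[0,0,0.002,0,0,0,-0.4],[0,0,0.002,0,0,0,-0.3],[0,0,0.002,0,0,0,-0.3]]'; python3 -m pendant '[[0.0,0,-0.03,0,0,0,-0.3],[0.01,0,-0.07,0,0,0,-0.6],[0.01,0,-0.12,0,0,0,-1],[0.01,0,-0.12,0,0,0,-1]]';python3 - <<'E'
from kin import *
inch()
c=Cam('scene'); i=c.img[200:320,270:370]; cv2.imwrite('pics/s14.png',cv2.resize(i,None,fx=5,fy=5,interpolation=cv2.INTER_CUBIC))
c=Cam('wrist'); cv2.imwrite('pics/w14.png',cv2.resize(c.img[0:290,230:420],None,fx=2,fy=2,interpolation=cv2.INTER_CUBIC))
E
```

```text
clock: 20.02
tool_pos: [0.5359, 0.0326, 0.1648]
orientation: [179.9, 24.0, 172.8]
force: [0.6, -1.0, -1.2]
opening: 0.0302
clock: 20.52
tool_pos: [0.4789, 0.0412, 0.2745]
orientation: [179.6, 24.3, 172.8]
force: [-0.8, 0.1, -0.3]
opening: 0.0062
tcp in chute [222.1   1.6 129.4] open 6.2 F [-0.8  0.1 -0.3] t 20.525 q [  42.   -15.8  -45.5   25.1  -46.4 -154.3]
```

View pics/s14.png

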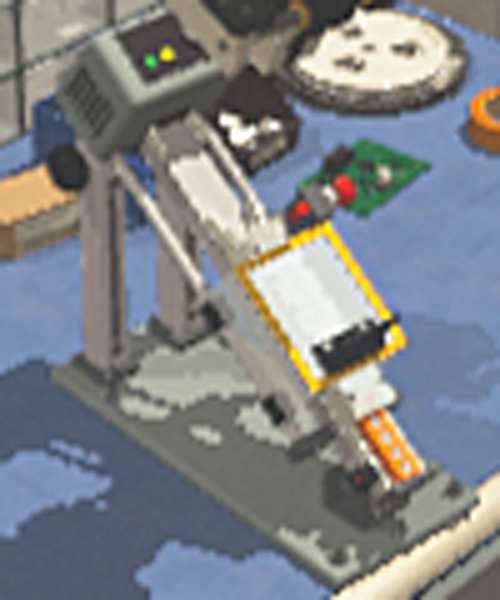

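View pics/w14.png

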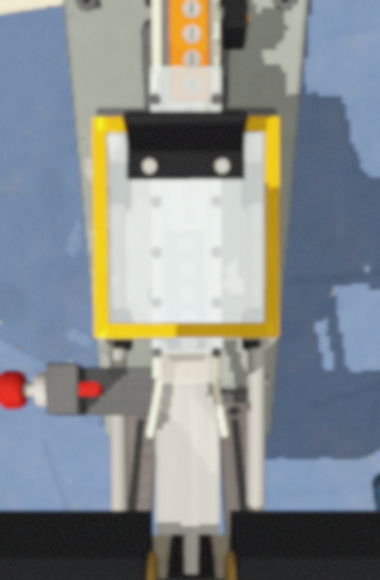

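Run:
```python
from kin import *
q=ctrl.get_obs()['joint_pos']
for t in (12,8,5,0):
  print(t)
  qq=q
  for P in [(150,0,110),(45,0,90),(45,0,43),(56,0,43),(100,0,43),(159,0,43)]:
    e,s=ik(*chpose(P,0,35-t),q0=qq)[0]; qq=s; print(P,round(e,2),s.round(0),chpose(P)[0].round(3))
```

```text
12
(150, 0, 110) 0.0 [  41.  -11.  -41.   11.  -52. -144.] [0.431 0.045 0.217]
(45, 0, 90) 0.0 [  53.  -16.  -57.   15.  -44. -161.] [0.357 0.054 0.141]
(45, 0, 43) 3.9 [  46.   -7.  -57.   15.  -34. -155.] [0.384 0.051 0.102]
(56, 0, 43) 0.1 [  46.   -8.  -57.   17.  -34. -156.] [0.393 0.05  0.108]
(100, 0, 43) 0.0 [  41.   -6.  -51.   15.  -38. -148.] [0.429 0.046 0.134]
(159, 0, 43) 0.0 [  35.   -3.  -42.   12.  -42. -140.] [0.477 0.04  0.168]
8
(150, 0, 110) 0.0 [  38.   -8.  -37.    7.  -56. -138.] [0.431 0.045 0.217]
(45, 0, 90) 0.0 [  49.  -13.  -52.    9.  -46. -152.] [0.357 0.054 0.141]
(45, 0, 43) 0.0 [  44.   -5.  -53.   10.  -37. -149.] [0.384 0.051 0.102]
(56, 0, 43) 0.0 [  43.   -5.  -52.   10.  -38. -147.] [0.393 0.05  0.108]
(100, 0, 43) 0.0 [  38.   -3.  -45.    8.  -42. -141.] [0.429 0.046 0.134]
(159, 0, 43) 0.0 [  33.   -0.  -37.    7.  -47. -134.] [0.477 0.04  0.168]
5
(150, 0, 110) 0.0 [  36.   -6.  -34.    4.  -59. -134.] [0.431 0.045 0.217]
(45, 0, 90) 0.0 [  46.  -10.  -48.    5.  -49. -146.] [0.357 0.054 0.141]
(45, 0, 43) 0.0 [  41.   -3.  -49.    6.  -41. -143.] [0.384 0.051 0.102]
(56, 0, 43) 0.0 [  40.   -3.  -48.    6.  -42. -141.] [0.393 0.05  0.108]
(100, 0, 43) 0.0 [  36.   -1.  -42.    5.  -46. -136.] [0.429 0.046 0.134]
(159, 0, 43) 0.0 [  31.    2.  -34.    4.  -51. -130.] [0.477 0.04  0.168]
0
(150, 0, 110) 0.0 [  32.   -3.  -29.    0.  -64. -129.] [0.431 0.045 0.217]
(45, 0, 90) 0.0 [  41.   -6.  -43.    0.  -53. -138.] [0.357 0.054 0.141]
(45, 0, 43) 0.0 [  37.    0.  -44.    0.  -46. -134.] [0.384 0.051 0.102]
(56, 0, 43) 0.0 [  36.    1.  -42.    0.  -47. -133.] [0.393 0.05  0.108]
(100, 0, 43) 0.0 [  33.    2.  -36.    0.  -52. -130.] [0.429 0.046 0.134]
(159, 0, 43) 0.0 [  28.    5.  -28.    0.  -57. -125.] [0.477 0.04  0.168]
```

Run:
```python
from kin import *
cg((120,0,115),8); cg((45,0,95),8)
```

```text
shift [ 0.0955 -0.0006  0.0303] turn [ 0.0023  0.2809 -0.0023] nrows>= 1.6
ik err 0.0 [  41.2  -10.8  -40.9    7.3  -54.8 -142.2] world [0.4039 0.0488 0.2041]
shift [ 0.1654 -0.0009  0.0641] turn [ 0.0023  0.2809 -0.0023] nrows>= 2.8
ik err 0.0 [  49.4  -13.3  -51.8    9.1  -47.4 -152.3] world [0.3543 0.0548 0.1447]
```

```bash
python3 -m pendant '[[0.045,0,0.014,0.001,0.14,-0.001,-1],[0.0955,-0.0006,0.03,0.002,0.28,-0.002,-1],[0.13,-0.001,0.046,0.002,0.28,-0.002,-1],[0.165,-0.001,0.064,0.002,0.28,-0.002,-1],[0.165,-0.001,0.064,0.002,0.28,-0.002,-1]]'
python3 - <<'E'
from kin import *
inch(); cg((43,0,43),8); cg((45,0,95),8)
c=Cam('wrist','w15.png')
E
```

```text
clock: 21.25
tool_pos: [0.3518, 0.0518, 0.1415]
orientation: [-179.6, 7.7, 173.0]
force: [0.6, -0.7, 0.1]
opening: 0.0004
tcp in chute [41.3 -3.3 93.6] open 0.4 F [ 0.6 -0.7  0.1] t 21.25 q [  49.4  -13.1  -52.2    9.1  -47.3 -152.3]
shift [-0.0246  0.0036  0.0442] turn [-0.0065 -0.0044  0.    ] nrows>= 0.8
ik err 0.0 [  44.2   -5.5  -53.7   10.3  -37.3 -149.2] world [0.3823 0.0514 0.101 ]
shift [-0.0026  0.0033 -0.003 ] turn [-0.0065 -0.0044  0.    ] nrows>= 0.1
ik err 0.0 [  49.4  -13.3  -51.8    9.1  -47.4 -152.3] world [0.3543 0.0548 0.1447]
```

View pics/w15.png

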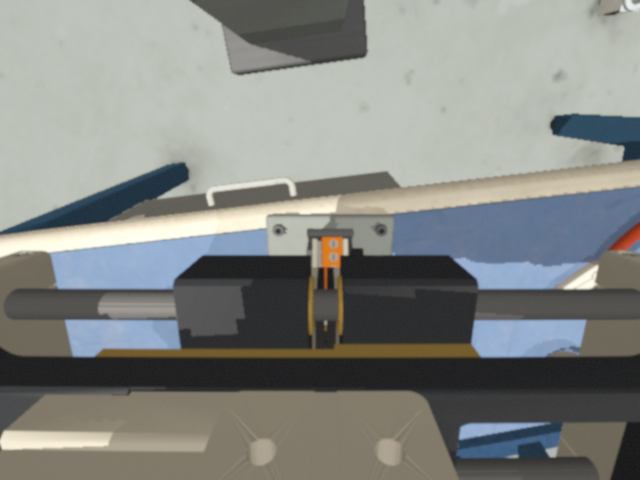

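```bash
python3 -m pendant '[[-0.01,0.002,0.018,-0.006,-0.004,0,-1],[-0.02,0.0036,0.036,-0.0065,-0.004,0,-1],[-0.0246,0.0036,0.044,-0.0065,-0.004,0,-1],[-0.0246,0.0036,0.044,-0.0065,-0.004,0,-1]]'
python3 - <<'E'
from kin import *
inch(); cg((52,0,43),8); cg((100,0,43),8); cg((135,0,43),8)
c=Cam('scene'); i=c.img[200:320,270:370]; cv2.imwrite('pics/s16.png',cv2.resize(i,None,fx=5,fy=5,interpolation=cv2.INTER_CUBIC))
E
```

```text
clock: 21.8
tool_pos: [0.3854, 0.0535, 0.1041]
orientation: [179.8, 8.2, 172.9]
force: [0.4, 0.0, -0.2]
opening: 0.0003
tcp in chute [47.1  2.4 43.9] open 0.3 F [ 0.4  0.  -0.2] t 21.8 q [  44.1   -5.6  -53.2   10.2  -37.6 -149. ]
shift [-0.0048 -0.0024 -0.0014] turn [ 0.0034  0.0028 -0.0018] nrows>= 0.1
ik err 0.0 [  43.1   -5.2  -52.3   10.   -38.1 -147.7] world [0.3896 0.0505 0.1061]
shift [-0.0476 -0.0023 -0.0231] turn [ 0.0034  0.0028 -0.0018] nrows>= 0.8
ik err 0.0 [  37.8   -3.1  -45.4    8.4  -42.3 -140.8] world [0.4286 0.0457 0.1337]
shift [-0.0788 -0.0022 -0.0389] turn [ 0.0034  0.0028 -0.0018] nrows>= 1.4
ik err 0.0 [  34.6   -1.5  -40.4    7.5  -45.3 -136.6] world [0.4571 0.0422 0.1538]
```

View pics/s16.png

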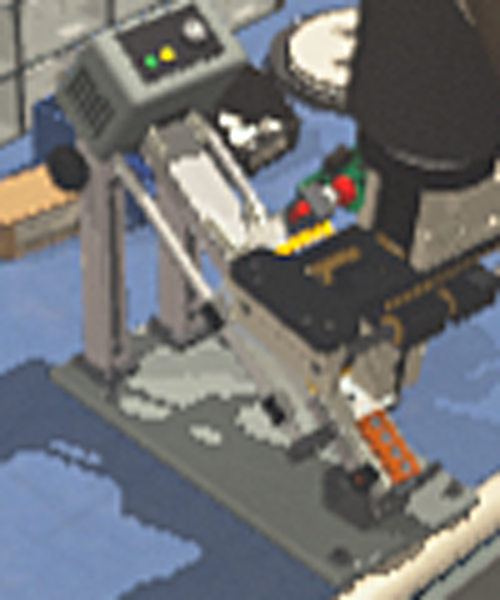

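```bash
python3 -m pendant '[[-0.0048,-0.0024,-0.0014,0.0034,0.003,-0.002,-1],[-0.0137,-0.0024,-0.006,0.0034,0.003,-0.002,-1],[-0.0226,-0.0024,-0.0105,0.0034,0.003,-0.002,-1],[-0.0315,-0.0024,-0.015,0.0034,0.003,-0.002,-1],[-0.0404,-0.0023,-0.0195,0.0034,0.003,-0.002,-1],[-0.0476,-0.0023,-0.0231,0.0034,0.003,-0.002,-1],[-0.0565,-0.0023,-0.0276,0.0034,0.003,-0.002,-1]]'
python3 - <<'E'
from kin import *
inch(); cg((125,0,43),8); cg((145,0,43),8)
c=Cam('scene'); i=c.img[200:320,270:370]; cv2.imwrite('pics/s17.png',cv2.resize(i,None,fx=5,fy=5,interpolation=cv2.INTER_CUBIC))
c=Cam('wrist','w17.png')
E
```

```text
clock: 22.72
tool_pos: [0.4369, 0.0451, 0.1401]
orientation: [179.9, 8.0, 173.1]
force: [-2.5, 0.8, 0.9]
opening: 0.0004
tcp in chute [110.5   0.4  43.5] open 0.4 F [-2.5  0.8  0.9] t 22.725 q [  36.9   -2.7  -43.9    8.   -43.2 -139.4]
shift [-0.0132 -0.0004 -0.0061] turn [0.0018 0.0008 0.0014] nrows>= 0.2
ik err 0.0 [  35.5   -1.9  -41.9    7.7  -44.4 -137.8] world [0.449  0.0432 0.148 ]
shift [-0.031  -0.0004 -0.0152] turn [0.0018 0.0008 0.0014] nrows>= 0.6
ik err 0.0 [  33.8   -1.   -39.     7.2  -46.1 -135.6] world [0.4652 0.0412 0.1595]
```

View pics/s17.png

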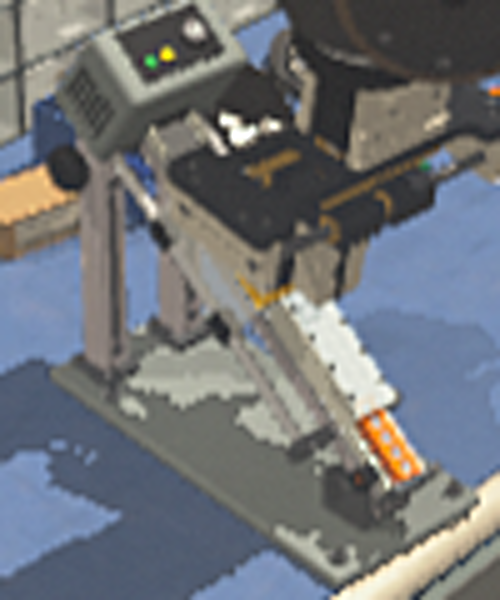

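View pics/w17.png

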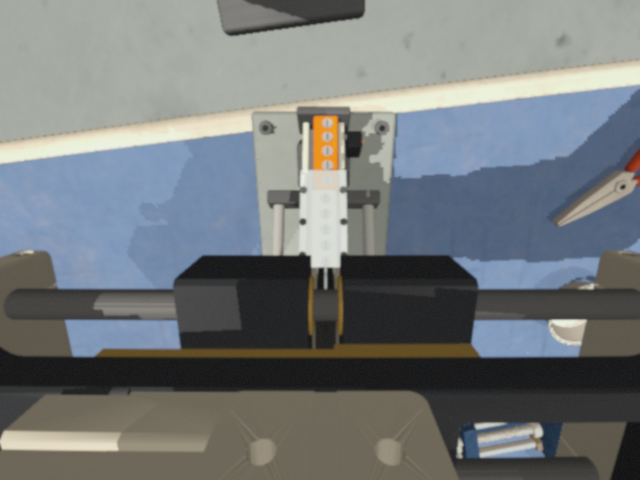

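```bash
python3 -m pendant '[[-0.0089,0,-0.0045,0.001,0,0.001,-1],[-0.0178,0,-0.009,0.001,0,0.001,-1],[-0.0267,0,-0.0135,0.001,0,0.001,-1],[-0.0320,0,-0.016,0.001,0,0.001,-1]]';  python3 -m pendant '[[-0.0035,0,-0.0018,0,0,0,-1]]'; python3 -m pendant '[[-0.0035,0,-0.0018,0,0,0,-1]]'
python3 - <<'E'
from kin import *
inch(); cg((155,0,43),8)
c=Cam('wrist','w18.png')
E
```

```text
clock: 23.32
tool_pos: [0.4654, 0.0413, 0.1599]
orientation: [180.0, 7.9, 173.0]
force: [-4.7, 2.0, 1.2]
opening: 0.0001
clock: 23.45
tool_pos: [0.4691, 0.041, 0.1625]
orientation: [180.0, 8.0, 173.0]
force: [-1.3, -1.4, -0.2]
opening: 0.0004
clock: 23.58
tool_pos: [0.4721, 0.0407, 0.1647]
orientation: [180.0, 8.0, 173.0]
force: [-7.5, 3.0, -5.4]
opening: 0.0003
tcp in chute [153.6   0.3  43.3] open 0.3 F [-7.5  3.  -5.4] t 23.575 q [  33.2   -0.6  -37.8    7.   -46.9 -134.7]
shift [-0.0013 -0.0003 -0.0004] turn [ 0.0005  0.0003 -0.    ] nrows>= 0.0
ik err 0.0 [  33.    -0.5  -37.6    7.   -47.  -134.6] world [0.4733 0.0402 0.1652]
```

View pics/w18.png

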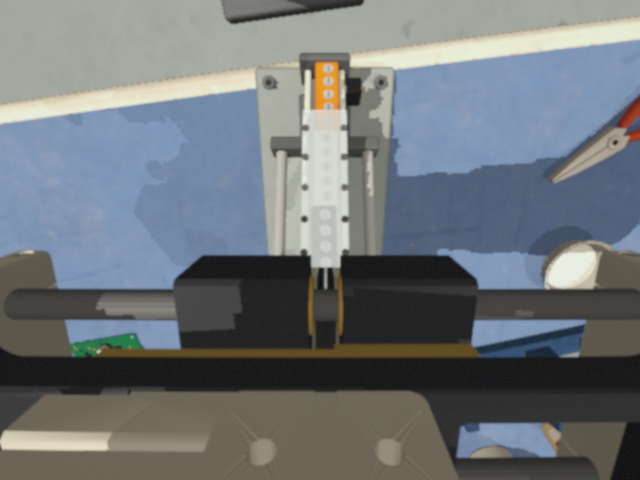

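```bash
python3 -m pendant '[[-0.0018,0,-0.0009,0,0,0,-1]]'; python3 -m pendant '[[-0.0018,0,-0.0009,0,0,0,-1],[-0.0018,0,-0.0009,0,0,0,-1]]'
python3 - <<'E'
from kin import *
inch()
c=Cam('scene','s19f.png'); i=c.img[200:320,270:370]; cv2.imwrite('pics/s19.png',cv2.resize(i,None,fx=5,fy=5,interpolation=cv2.INTER_CUBIC))
E
```

```text
clock: 23.75
tool_pos: [0.4722, 0.0404, 0.1646]
orientation: [180.0, 7.9, 173.0]
force: [-10.7, 6.7, -4.7]
opening: 0.0002
clock: 24.0
tool_pos: [0.4723, 0.0404, 0.1647]
orientation: [180.0, 7.7, 172.9]
force: [-12.6, 10.0, -4.9]
opening: 0.0006
tcp in chute [153.8   0.   43.2] open 0.6 F [-12.6  10.   -4.9] t 24.0 q [  32.9   -0.4  -37.4    6.7  -47.3 -134.3]
```

View pics/s19.png

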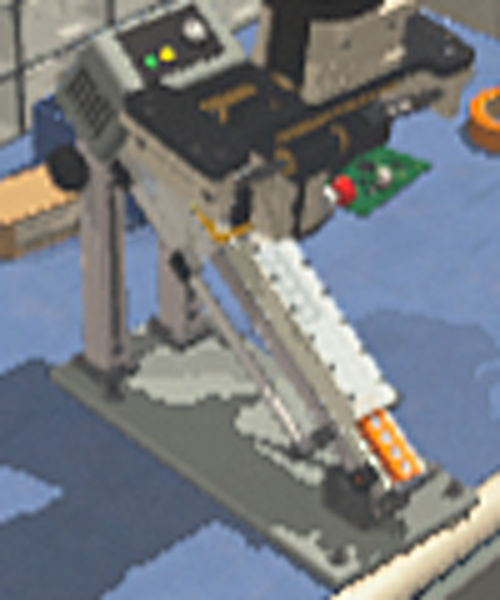

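```bash
python3 -m pendant '[[0.006,0,0.003,0,0,0,-1],[0.018,0,0.009,0,0,0,-1],[0.027,0,-0.02,0,0,0,-1],[0.02,0,-0.07,0,0,0,-1],[0.0,0,-0.12,0,0,0,-1]]'
python3 - <<'E'
from kin import *
inch()
c=Cam('scene'); i=c.img[200:320,270:370]; cv2.imwrite('pics/s20.png',cv2.resize(i,None,fx=5,fy=5,interpolation=cv2.INTER_CUBIC))
c=Cam('wrist'); overlay(c,CH,(200,440,0,260),3,'w20.png',g=100); print(c.proj(CH[:3]+chR(-7)@np.array([.1745,0,.059])))
i=cv2.imread('pics/w20.png'); cv2.imwrite('pics/w20.png',i[:600])
E
```

```text
clock: 24.68
tool_pos: [0.458, 0.0422, 0.2875]
orientation: [179.9, 8.1, 173.1]
force: [1.6, 1.1, -0.2]
opening: 0.0004
tcp in chute [2.125e+02 1.000e-01 1.520e+02] open 0.4 F [ 1.6  1.1 -0.2] t 24.675 q [  34.7   -8.   -27.1    5.9  -64.9 -133.8]
[322.36446262 235.39869192]
```

View pics/s20.png

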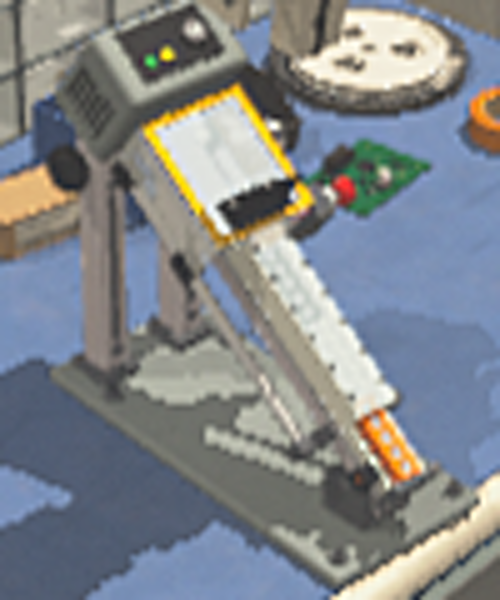

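View pics/w20.png

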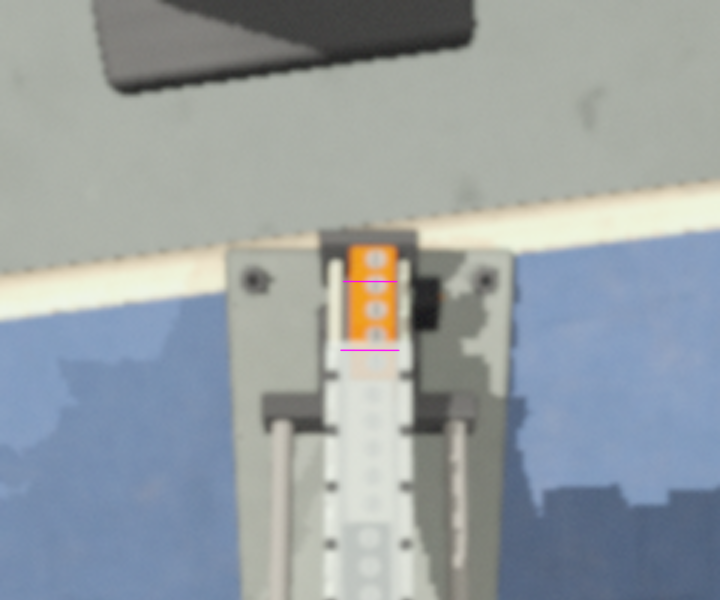

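```bash
python3 -m pendant '[[0.0,-0.03,-0.01,0,0,0,-1],[0.0,-0.08,-0.02,0,0,0,-1],[0.0,-0.13,-0.03,0,0,0,-1],[0.0,-0.18,-0.03,0,0,0,-1],[0.0,-0.22,-0.03,0,0,0,-1],[0.0,-0.22,-0.03,0,0,0,-1],[0.0,-0.22,-0.03,0,0,0,-1],[0.0,-0.22,-0.03,0,0,0,-1]]'
python3 - <<'E'
from kin import *
inch()
c=Cam('scene','s21.png'); a=cv2.resize(c.img[200:320,270:370],None,fx=5,fy=5,interpolation=cv2.INTER_CUBIC)
b=cv2.imread('pics/s20.png'); print('diff',np.abs(a.astype(int)-b)[80:500,120:420].mean())
c=Cam('top'); cv2.imwrite('pics/t21.png',cv2.resize(c.img[170:310,235:480],None,fx=3.2,fy=3.2,interpolation=cv2.INTER_CUBIC))
E
```

```text
clock: 25.78
tool_pos: [0.4279, -0.1747, 0.3153]
orientation: [180.0, 8.1, 173.1]
force: [-0.3, -0.1, 0.4]
opening: 0.0002
tcp in chute [ 225.6 -218.9  176.8] open 0.2 F [-0.3 -0.1  0.4] t 25.775 q [   3.6   -8.4  -22.     1.5  -68.4 -101. ]
diff 5.409809523809524
```

View pics/t21.png

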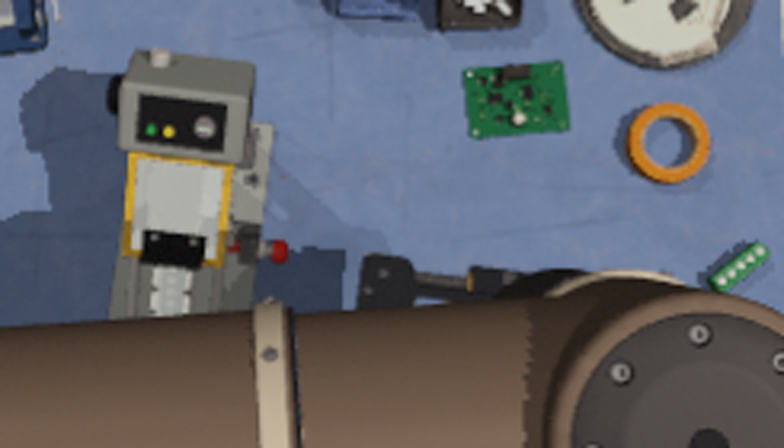

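View pics/s21.png

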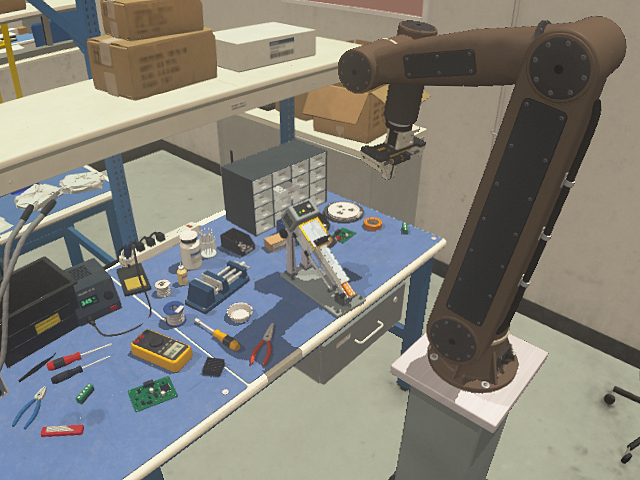

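```bash
python3 -c "
from plant import ctrl
print(ctrl.close_job())"
```

```text
the job is handed in; nothing more can be done
None
```

The feeder is loaded and the guard is shut. I handed the job in at about 25.8 s of the 67 s allowed.

**Loading:** I picked up the orange, white and black blocks in that order and released each, screws up, in the loading gap; each slid down by itself. Before pushing the guard I saw orange in the nest with its screws up. Partway through the push, the picture through the clear roof showed orange, then white, then black, end to end.

**Guard:** I pushed the tab uphill with the shut fingers until it came up against its stop, with about 14 N of push along the track. The force rose near the latch, dropped, then rose again at the stop. After I backed off, the guard stayed shut for more than a second with nothing touching it. The latch joint has no reading, so I infer the latch click from that dip and from the guard holding.

**Deviations and checks:**
- **Tilt:** The full 35° tool tilt at the loading gap was out of reach because of the joint 3 limit. I worked at 24° and leaned the grasp 11° for white and black. I gripped orange before finding this, so I pressed it lightly onto the track floor (about 20 N) to bring it nearer flush before release.
- **Feeder position:** My first estimate was 2–4 mm out between cameras, and I corrected it from the close wrist views. One overlay on the last wrist picture still put the end stop about 12 pixels off; I did not follow this up, as the pushing was done.
- **Bystanders:** The green block, board, tape, dish, pliers and nut driver all looked unmoved in the last pictures.

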